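# Lock the press stop with its jam nut and put the setting gauge away

### The arm

A 7-joint arm with a two-finger parallel gripper is mounted at the origin on the work surface. World frame = base frame: x ahead of the robot, y to its left, z up, the work surface at z = 0. Lengths are in m, angles in rad, forces in N, time in s.
With the tool pointing down it reaches from about 0.35 to 0.9 m from the base axis. Payload 8.1 kg.
Tool frame: the origin (TCP) lies midway between the tips of the shut fingers; the grasp point (between the pads) lies 19 mm behind it (r.grip_depth is the distance from the TCP to the grasp point, in m); z points along the fingers, y is the direction in which the jaws open and shut (so a half turn about z gives the same grasp; the last joint's range is limited). The gripper opens to 85 mm and grips with 20 to 120 N. Pads are 22 mm wide; open, the fingers measure 114 mm over their backs; the gripper's body (76 mm by 85 mm) begins 54 mm behind the grasp point. The pads swing forward as they close: fully open they stand 13 mm farther back than shut.
Start: joints at [1.09, 0.434, 0.025, 1.573, -0.012, 1.134, -0.075], TCP at [0.231, -0.581, 0.231] pointing down, gripper open.
Joint ranges: [-2.62, 2.62], [-0.44, 2.09], [-1.27, 1.32], [0.08, 2.57], [-1.32, 4.46], [0.12, 2], [-2.74, 2.74]. Speed limits (rad/s): [2.22, 2.22, 3.01, 3.01, 3.14, 3.14, 3.14].

### API

Orientations are given as [roll, pitch, yaw] about the fixed x, y, z axes, in that order (R = Rz(yaw) Ry(pitch) Rx(roll)).
In Python, from cell import monitor, cams, order, r gives the robot as it stands.
- The arm moves only by the shell command python3 -m creep 'ROWS' [FORCE]. ROWS is a JSON object of lists of equal length, an entry for each row: "linear": the shift along the tool's x, y, z in cm, a list of three; "twist": the turn, a rotation vector about the tool's x, y, z in degrees, a list of three; "hand": the closure, from -1 (fully open) to 1 (shut). A call has 1 to 10 rows; each row is the pose to reach, as a shift and turn from the pose commanded when the call began, along the tool's axes at that moment; what a row does not reach only later rows make up. A row lasts 1/12 s, in which the tool goes at most 41.7 mm and 7.16 degrees, less where a joint would pass 70% of its speed; a pose out of reach is approached as far as the arm can. A call with a gripper value outside its range is refused whole. The fingers move at their own pace and stop on an object; FORCE is the grip in N (left out, the last holds). Time passes only in rows, so rows that repeat a pose let the fingers close. It gives the time, the measured TCP pose, the force and the opening at its end, in the units of the state.
- monitor.get_state(): the state, without advancing time (a new reading comes with each control period).
- cams.capture(name): name is "side" or "top"; returns (picture, depth): 400x640x3 uint8, red, green, blue; 400x640 float32, m along the optical axis (not along the pixel's ray), 0 where there is no reading.
- cams.get_calibration(name): a dict with "camera_matrix" (3x3 intrinsics, pixels), "rvec" (rotation vector, rad) and "tvec" (3), from world to camera coordinates, as OpenCV has them. Camera axes: x right, y down, z forward; pixel columns grow to the right and rows downward; lengths in m; the calibration is good to about 2 mm. A picture is of the moment at which its call begins. get_calibration takes no time and is no camera call.
- order.close_job(): hands the job in, once; it reports no verdict.
Trained networks look in the newest picture that a camera, given by its name, has taken for a name from the list of things; names that differ only in an ending like _2 or _b are one class to them, and where a whole thing is asked for, a point or a joint stands for the part that bears it (a point fixed in the world has none). Each returns a list of dicts, best first, with "p" (0 to 1); they miss things now and then, are a little off and sometimes report something else, mostly with a low value. They report only what shows in the picture. A call takes as long as a camera call. They do not tell look-alikes from the thing itself.
- cams.spot_in(label, camera): "position" ([x, y, z] in m, in the coordinates of the camera as it stood for that picture, good to about 4 mm: the middle of the surface that is visible of it).
The state is a dict: "clock": time; "joints": joint angles; "dq": joint speeds; "tau": joint torques, N m; "eef_pos": TCP position; "tcp_rot": TCP orientation; "wrist_force": force on the tool from outside, world axes, zero at the start; "moment": the same for the moment, N m; "finger_gap": opening from 0.0 (shut) to 1.0 (fully open).
Only numpy, scipy, OpenCV 4.12 (cv2) and the standard library are available. Lean on these libraries where they do the work, as an engineer would, in place of code of your own. Each camera call takes 0.05 s, during which the arm holds its last target.

### The job

The stop screw in the grey bracket has just been set on the gauge with the orange band. Turn the jam nut clockwise by its ball lever until it is down on the bracket and nip it up firmly by hand (8 to 12 N at the ball), without letting the stop screw turn with it or leaning on the bracket any harder than that takes. Then draw the gauge out from under the stop and stand it upright in the grey tray beside the blue-banded gauge, set down and not dropped; leave everything else where it is.

Things in the scene. Friction and masses are not known exactly. Their poses are not given: they have to be found in the camera images.
- stop_bracket: fixed light-grey C-shaped bracket. Origin on the stop screw's vertical axis at table height; z up, x from the opening to the column. Steel base plate x -135 to 100, y +-55, 20 mm thick; column x 45 to 95, y +-36, up to z 105; arm x -25 to 50, y +-25, z 75 to 105 mm
- seat (a point): centre, on the screw's axis, of the round machined face (40 mm diameter, 107 mm above the table) on the bracket's arm, on which the jam nut must bear. The nut meets it gently, and within another 0.2 rad comes to a hard stop that must be felt: its measured height is not exact enough. Tightened, the nut stays. The space round it above 110 mm is free
- screw_mark (a point): yellow witness mark on the knurled head of the stop screw: 13 mm from the axis, on the head's top, 178 mm up (head 29 mm diameter, 16 mm high; thread 20 mm, right-hand, 4 mm a turn). The screw is set and must not turn; it is tight in the bracket (1.9 N m), but more than about 20 N at the ball on the seated nut drags it round
- jam_nut: steel jam nut on the stop screw, hub 32 mm diameter, 22 mm high, with a clamping lever. Origin on the axis at its underside; z up, x outwards along the lever. Starts 1.8 to 3.8 mm (0.4 to 1 turn) above the seat; clockwise from above runs it down, against a drag of 0.25 N m (3 N at the ball). Seated, the lever points within about 100 degrees of the bracket's +x
- lever_ball (a point): centre of the ball (27 mm diameter) on the end of the black moulded lever: 95 mm from the screw's axis, 36 mm above the nut's underside. The lever is a bar of 11 mm diameter rising straight to it from a point 12 mm from the axis, 11 mm above the nut's underside; it flexes about 0.8 mm per N at the ball. Bar or ball may be pushed round
- gauge_grip (a point): centre of the grip block (44 x 28 x 50 mm in its x, y, z) of the aluminium setting gauge with the orange band, 25 mm above its underside. A tongue 20 wide, 20 high runs along +x to 112 mm from here, under the screw's foot with 0.6 mm to spare. It stands on the base plate, 0.21 to 0.34 kg, and comes out along its own -x: 60 mm out it is clear of the arm
- gauge: the same gauge as a whole; origin under the centre of its grip block, on its underside; its centre of mass lies 25 mm from there towards the tongue
- tray: fixed light-grey plastic tray with low rim, 190 x 160 x 16 mm (x, y, z), walls and floor 5 mm. Origin at the centre of its underside, z up. The half at its -y side is free
- spare_gauge: the other setting gauge, blue band, lying ready in the tray at its +y side, tongue towards the tray's +x: same grip block, tongue 30 mm high; origin under the centre of its grip block. Leave it
- bush_a: steel bush, 38 mm diameter, 45 mm high; origin at the centre of its underside. Leave it
- bush_b: dark steel bush, 48 mm diameter, 32 mm high; origin at the centre of its underside. Leave it
- oil_can: aluminium oil can, 76 mm diameter, 200 mm high with its spout; origin at the centre of its underside. Leave it
- screwdriver: screwdriver with black handle, 200 mm, lying along its x. Leave it
- spanner: steel open spanner, 200 mm, lying along its x. Leave it
- parallel_bar: ground steel bar 140 x 12 x 25 mm, lying along its x; origin at the centre of its underside. Leave it
Mind the look-alikes: they are no part of the job. What is shaped like the gauge but yellow is not meant.

How it is judged:
By the outcome, as a careful person would: the job done as asked, in the order asked, and still so for the second after the job is handed in, with the robot touching nothing.
It also fails if it takes over 72 s, if anything falls off the work surface, if the arm or the gripper's body presses on something with over 40 N, if the wrist force passes 120 N, or if a joint passes its speed limit or range.

## Working session

There is one attempt and no reset: what is moved stays moved. The work goes in short steps, Python scripts to look and compute and a shell command to move; the robot and the scene stay as the last step left them, time stands still between calls to the robot, and variables do not carry over. Pictures are saved under pics/ and viewed, and the job is handed in when it is done.

```bash
ls; mkdir -p pics; python3 - <<'E'
from cell import monitor,cams,order,r
import cv2,numpy as np
print(monitor.get_state()); print(r.grip_depth)
for n in("side","top"):
    p,d=cams.capture(n); cv2.imwrite(f"pics/{n}0.png",p[:,:,::-1]); np.savez(f"pics/{n}0.npz",p=p,d=d)
    print(n,cams.get_calibration(n))
E
```

```text
pics
{'clock': 0.0, 'joints': array([ 1.090389  ,  0.43519165,  0.02499954,  1.57407169, -0.01156011,
        1.13401442, -0.07508946]), 'dq': array([-9.73178453e-06,  8.67849277e-04, -2.13346890e-03, -4.54199257e-04,
        1.54617412e-06, -7.64588933e-04,  1.01529897e-03]), 'tau': array([-2.30980613e-04, -6.70471501e+01,  1.02529954e+00, -3.16218245e+01,
        1.55614311e-02,  1.25621731e-02, -2.81538701e-05]), 'eef_pos': array([ 0.23029104, -0.58049382,  0.23055559]), 'tcp_rot': array([-3.14006272e+00,  1.86576640e-04,  3.77741279e-01]), 'wrist_force': array([ 0.11434269, -0.09392553, -0.10495874]), 'moment': array([-0.0120008 , -0.00077142, -0.02173863]), 'finger_gap': 0.9971977920004358}
0.0187
side {'camera_matrix': array([[391.51397665,   0.        , 322.99072207],
       [  0.        , 391.51397665, 198.19425644],
       [  0.        ,   0.        ,   1.        ]]), 'rvec': array([ 0.82904585, -2.4675931 ,  1.20049011]), 'tvec': array([0.43438426, 0.33443432, 0.99224774])}
top {'camera_matrix': array([[430.9669735 ,   0.        , 316.638768  ],
       [  0.        , 430.9669735 , 194.65026218],
       [  0.        ,   0.        ,   1.        ]]), 'rvec': array([ 2.21169223, -2.20543868,  0.08623684]), 'tvec': array([-0.05243975,  0.54245147,  1.47416574])}
```

View pics/side0.png

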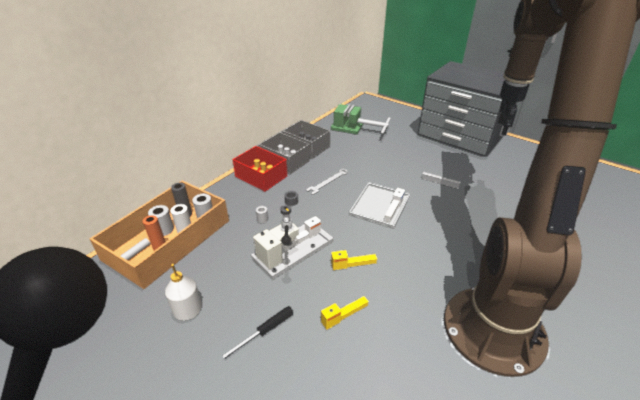

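View pics/top0.png

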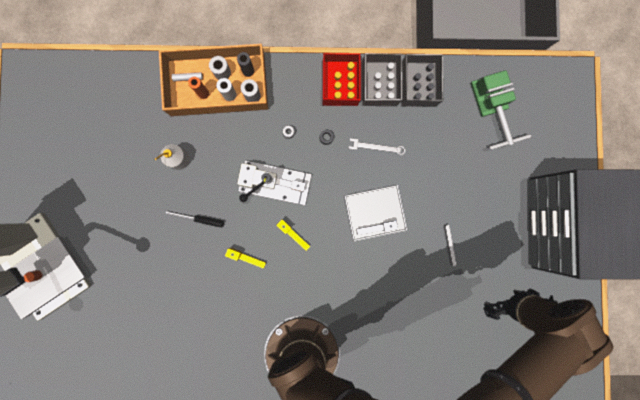

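```bash
cat >h.py <<'E'
import numpy as np,cv2
from cell import monitor,cams,order,r
def cal(n):
    c=cams.get_calibration(n); R=cv2.Rodrigues(c["rvec"])[0]; return c["camera_matrix"],R,np.array(c["tvec"]),c["rvec"]
def c2w(n,p):
    K,R,t,_=cal(n); return R.T@(np.array(p)-t)
def w2p(n,P):
    K,R,t,rv=cal(n); return cv2.projectPoints(np.array(P,float).reshape(-1,1,3),rv,t,K,None)[0].reshape(-1,2)
def px2w_z(n,u,v,z):
    K,R,t,_=cal(n); d=R.T@np.linalg.inv(K)@[u,v,1]; o=-R.T@t; return o+d*(z-o[2])/d[2]
def cloud(n,d):
    K,R,t,_=cal(n); v,u=np.mgrid[:d.shape[0],:d.shape[1]]
    P=np.stack([(u-K[0,2])/K[0,0]*d,(v-K[1,2])/K[1,1]*d,d],-1); return (P-t)@R
def crop(p,box,s,name):
    x0,y0,x1,y1=box; cv2.imwrite(name,cv2.resize(p[y0:y1,x0:x1,::-1],None,fx=s,fy=s,interpolation=cv2.INTER_CUBIC))
E
python3 - <<'E'
from h import *
for cam in("top","side"):
    p=cams.capture(cam)
    for l in("stop_bracket","seat","screw_mark","lever_ball","gauge_grip","tray","spare_gauge"):
        for q in cams.spot_in(l,cam)[:4]:
            w=c2w(cam,q["position"]); print(cam,l,round(q["p"],2),w.round(4),w2p(cam,w).round()[0])
print(monitor.get_state()["clock"])
z=np.load("pics/top0.npz"); crop(z["p"],(225,145,325,215),8,"pics/c_top.png")
z=np.load("pics/side0.npz"); crop(z["p"],(240,190,340,290),6,"pics/c_side.png")
E
```

```text
top stop_bracket 0.75 [0.5795 0.1067 0.0196] [271. 184.]
top seat 0.96 [0.5777 0.1058 0.0169] [271. 184.]
top screw_mark 0.6 [0.5655 0.1366 0.153 ] [258. 185.]
top lever_ball 0.53 [0.5402 0.168  0.1439] [248. 193.]
top gauge_grip 0.83 [0.4061 0.0385 0.0211] [290. 234.]
top gauge_grip 0.59 [0.3298 0.2021 0.0241] [242. 257.]
top gauge_grip 0.56 [0.5743 0.0331 0.0657] [292. 184.]
top tray 0.84 [ 0.488  -0.2553  0.0092] [375. 211.]
top spare_gauge 0.61 [ 0.4302 -0.2608  0.0312] [378. 227.]
top spare_gauge 0.46 [0.5642 0.1343 0.1543] [259. 185.]
side stop_bracket 0.55 [0.5698 0.1513 0.0489] [285. 252.]
side stop_bracket 0.38 [0.6513 0.4387 0.0869] [182. 294.]
side seat 0.67 [0.5472 0.1634 0.1456] [286. 233.]
side seat 0.62 [0.5718 0.1546 0.0421] [283. 254.]
side screw_mark 0.53 [0.5807 0.1261 0.1538] [286. 219.]
side lever_ball 0.69 [0.5297 0.1855 0.15  ] [285. 240.]
side gauge_grip 0.93 [0.4134 0.0592 0.0259] [347. 263.]
side gauge_grip 0.86 [0.3343 0.2163 0.0215] [338. 315.]
side gauge_grip 0.85 [0.58   0.0379 0.0403] [306. 232.]
side tray 0.66 [ 0.4999 -0.2414  0.0096] [374. 204.]
side spare_gauge 0.79 [ 0.4293 -0.2582  0.0367] [396. 203.]
0.9
```

View pics/c_top.png

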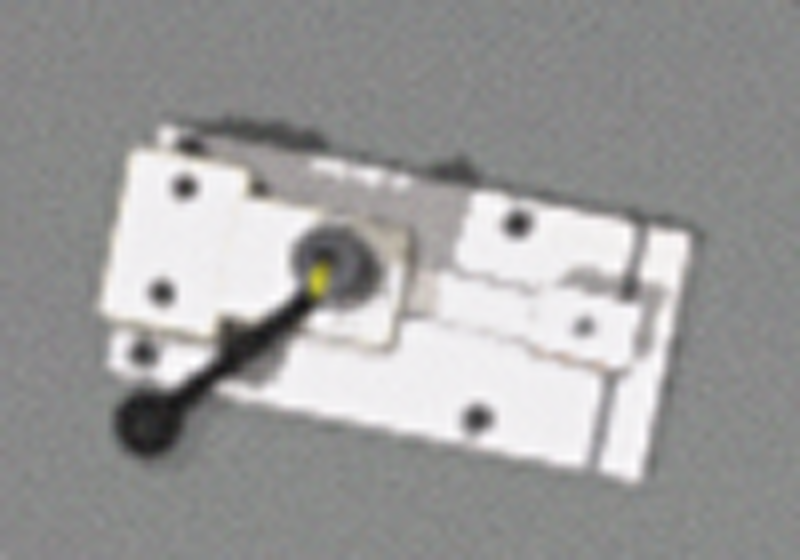

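View pics/c_side.png

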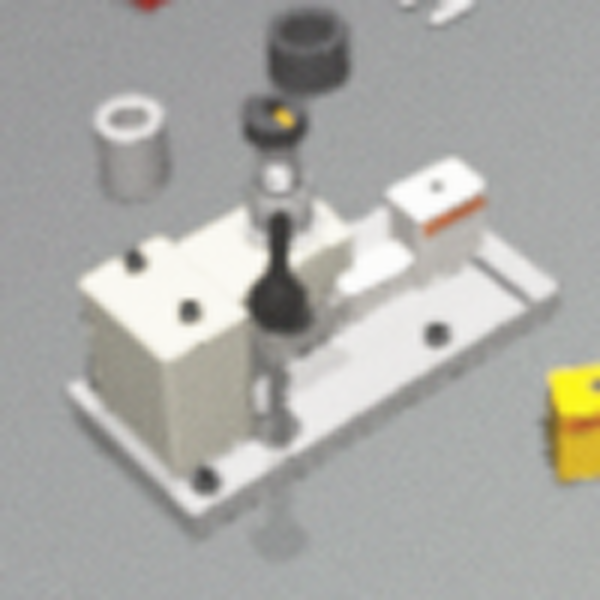

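```bash
python3 - <<'E'
from h import *
for n in("top","side"):
    z=np.load(f"pics/{n}0.npz"); W=cloud(n,z["d"]); P=W.reshape(-1,3); ok=z["d"].reshape(-1)>0
    P=P[ok]
    t=P[(abs(P[:,0]-.45)<.04)&(abs(P[:,1]-.3)<.04)]; print(n,"table z",np.median(t[:,2]))
    m=(abs(P[:,0]-.58)<.15)&(abs(P[:,1]-.11)<.17)
    Q=P[m]
    print(np.histogram(Q[:,2],np.arange(-.01,.2,.01)))
    for lo,hi,nm in((.012,.028,"base"),(.095,.115,"arm+col"),(.06,.08,"griptop"),(.17,.19,"head"),(.135,.17,"ball")):
        q=Q[(Q[:,2]>lo)&(Q[:,2]<hi)]
        if nm in("ball",): q=q[np.hypot(q[:,0]-.565,q[:,1]-.136)>.06]
        if len(q)<4: continue
        rect=cv2.minAreaRect(q[:,:2].astype(np.float32)); print(nm,len(q),np.round(rect[0],4),np.round(rect[1],4),rect[2].__round__(1),"med z",np.median(q[:,2]).round(4),q[:,2].max().round(4), "mean",q.mean(0).round(4))
    m=(abs(P[:,0]-.48)<.14)&(abs(P[:,1]+.25)<.14)
    Q=P[m]
    for lo,hi,nm in((.003,.022,"tray"),(.044,.065,"sparegrip"),(.03,.042,"sparetongue")):
        q=Q[(Q[:,2]>lo)&(Q[:,2]<hi)]
        if len(q)<4: continue
        rect=cv2.minAreaRect(q[:,:2].astype(np.float32)); print(nm,len(q),np.round(rect[0],4),np.round(rect[1],4),rect[2].__round__(1),"med z",np.median(q[:,2]).round(4),"mean",q.mean(0).round(4))
    crop(z["p"],(335,175,415,245) if n=="top" else (340,170,420,240),8,f"pics/tray_{n}.png")
E
```

```text
top table z 0.0016570289169797617
(array([2958, 3073,  591,  697,   64,   78,   48,   59,   60,    7,   49,
        481,   39,   21,   44,   36,   45,   11,   59,   13]), array([-0.01,  0.  ,  0.01,  0.02,  0.03,  0.04,  0.05,  0.06,  0.07,
        0.08,  0.09,  0.1 ,  0.11,  0.12,  0.13,  0.14,  0.15,  0.16,
        0.17,  0.18,  0.19]))
base 1260 [0.5251 0.1256] [0.2717 0.2399] 78.3 med z 0.0203 0.028 mean [0.575  0.0741 0.0203]
arm+col 556 [0.595 0.146] [0.1208 0.0722] 77.8 med z 0.1047 0.1146 mean [0.5973 0.1573 0.1049]
griptop 119 [0.5927 0.097 ] [0.2111 0.0648] 86.6 med z 0.0701 0.0796 mean [0.5711 0.0252 0.0698]
head 72 [0.5882 0.111 ] [0.0252 0.0282] 0.4 med z 0.1773 0.1842 mean [0.5883 0.1114 0.1773]
ball 32 [0.5222 0.1866] [0.0242 0.0133] 43.6 med z 0.1561 0.1631 mean [0.5223 0.1862 0.1557]
tray 2565 [ 0.4805 -0.2506] [0.2787 0.2782] 0.0 med z 0.0059 mean [ 0.485  -0.2529  0.0071]
sparegrip 114 [ 0.4371 -0.2976] [0.028  0.0453] 9.9 med z 0.0542 mean [ 0.4372 -0.2967  0.0542]
sparetongue 150 [ 0.4257 -0.237 ] [0.0233 0.1019] 13.5 med z 0.0357 mean [ 0.4251 -0.2324  0.0356]
s
[... 398 characters left out ...]
22 0.0279 mean [0.557  0.1076 0.0217]
arm+col 575 [0.6002 0.1508] [0.1204 0.075 ] 81.8 med z 0.1071 0.115 mean [0.596  0.1678 0.1065]
griptop 262 [0.5787 0.1071] [0.2184 0.0692] 74.1 med z 0.071 0.0799 mean [0.5797 0.1091 0.0702]
head 78 [0.5895 0.1167] [0.0285 0.0256] 29.0 med z 0.1796 0.1832 mean [0.5882 0.1183 0.1785]
ball 75 [0.5249 0.1921] [0.0264 0.0174] 40.3 med z 0.155 0.1638 mean [0.5244 0.1918 0.1543]
tray 2392 [ 0.48   -0.2499] [0.2796 0.2796] 90.0 med z 0.0065 mean [ 0.4845 -0.2377  0.0077]
sparegrip 90 [ 0.4403 -0.2936] [0.0288 0.048 ] 9.0 med z 0.0563 mean [ 0.4393 -0.2886  0.0553]
sparetongue 138 [ 0.4336 -0.2467] [0.0274 0.1346] 9.2 med z 0.0372 mean [ 0.4285 -0.2337  0.0369]
```

View pics/tray_top.png

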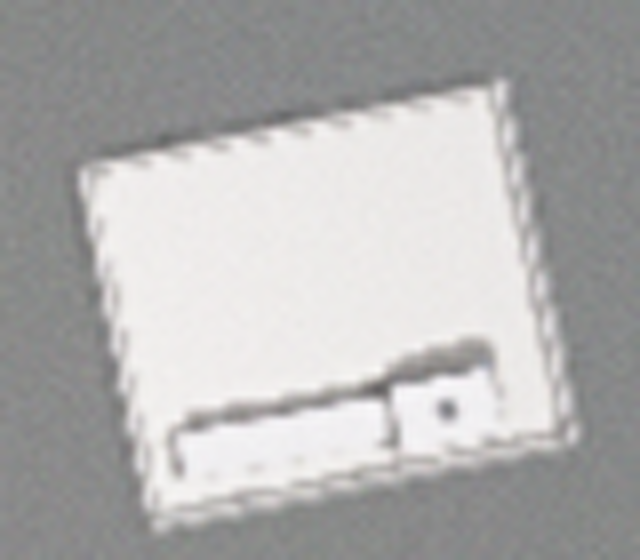

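```bash
python3 - <<'E'
from h import *
for n,b,s in(("top",(335,175,415,245),None),("side",(340,170,420,240),None)):
    z=np.load(f"pics/{n}0.npz"); g=cv2.cvtColor(z["p"],cv2.COLOR_RGB2GRAY)
    for nm,b,zz in(("tray",b,.016),("plate",(225,150,325,215) if n=="top" else(240,200,340,285),.02)):
        x0,y0,x1,y1=b; m=(g[y0:y1,x0:x1]>150).astype(np.uint8)
        m=cv2.morphologyEx(m,cv2.MORPH_OPEN,np.ones((3,3)))
        c=max(cv2.findContours(m,cv2.RETR_EXTERNAL,cv2.CHAIN_APPROX_NONE)[0],key=cv2.contourArea).reshape(-1,2)+[x0,y0]
        w=np.array([px2w_z(n,u,v,zz)[:2] for u,v in c]).astype(np.float32)
        rc=cv2.minAreaRect(w); print(n,nm,np.round(rc[0],4),np.round(rc[1],4),round(rc[2],1),cv2.boxPoints(rc).round(3).tolist(),"mean table bright",g[y0:y0+5,x0:x0+5].mean())
E
```

```text
top tray [ 0.4805 -0.2559] [0.1622 0.1927] 11.3 [[0.38199999928474426, -0.1770000010728836], [0.41999998688697815, -0.3659999966621399], [0.5789999961853027, -0.33500000834465027], [0.5410000085830688, -0.1459999978542328]] mean table bright 136.24
top plate [0.5842 0.0994] [0.2465 0.1115] 78.5 [[0.5049999952316284, -0.009999999776482582], [0.6140000224113464, -0.03200000151991844], [0.6629999876022339, 0.20900000631809235], [0.5540000200271606, 0.23100000619888306]] mean table bright 134.8
side tray [ 0.48   -0.2708] [0.3088 0.3975] 35.1 [[0.23899999260902405, -0.19699999690055847], [0.46799999475479126, -0.5220000147819519], [0.7210000157356262, -0.3449999988079071], [0.492000013589859, -0.01899999938905239]] mean table bright 194.64
side plate [0.6301 0.0795] [0.3471 0.373 ] 37.3 [[0.3790000081062317, 0.12300000339746475], [0.6050000190734863, -0.17399999499320984], [0.8809999823570251, 0.035999998450279236], [0.6549999713897705, 0.3330000042915344]] mean table bright 154.44
```

The crops confirm that the gauge meant is the one with the orange band standing on the bracket plate (top px 298,186). The yellow ones at (290,234) and (242,257) are look-alikes. The lever points to about 131° in the world frame, and the tray's x axis to about 101°.

```bash
cat >>h.py <<'E'
from scipy.spatial.transform import Rotation as Ro
def rel(targets,s=None):
    """world targets [(x,y,z,yawdeg)] -> tool shift cm, twist deg from current measured pose"""
    s=s or monitor.get_state(); R=Ro.from_euler("xyz",s["tcp_rot"])
    for x,y,z,w in targets:
        d=R.inv().apply(np.array([x,y,z])-s["eef_pos"])*100
        T=(R.inv()*Ro.from_euler("xyz",[180,0,w],degrees=True)).as_rotvec(degrees=True)
        print("lin",d.round(2).tolist(),"tw",T.round(1).tolist())
def st():
    s=monitor.get_state(); print("t",round(s["clock"],2),"pos",s["eef_pos"].round(4),"rpy",np.degrees(s["tcp_rot"]).round(1),"F",s["wrist_force"].round(2),"j7",s["joints"][6].round(2),"gap",round(s["finger_gap"],2))
E
python3 - <<'E'
from h import *
rel([(.40,-.1,.25,64),(.489,.159,.25,64)])
E
```

```text
lin [33.49, -38.46, -1.87] tw [0.0, 0.0, -42.4]
lin [51.31, -59.25, -1.87] tw [0.0, 0.0, -42.4]
```

```bash
python3 -m creep '{"linear":[[33.5,-38.5,-2],[33.5,-38.5,-2],[33.5,-38.5,-2],[33.5,-38.5,-2],[33.5,-38.5,-2],[33.5,-38.5,-2],[51.3,-59.2,-2],[51.3,-59.2,-2],[51.3,-59.2,-2],[51.3,-59.2,-2]],"twist":[[0,0,-42.4],[0,0,-42.4],[0,0,-42.4],[0,0,-42.4],[0,0,-42.4],[0,0,-42.4],[0,0,-42.4],[0,0,-42.4],[0,0,-42.4],[0,0,-42.4]],"hand":[1,1,1,1,1,1,1,1,1,1]}' 40
python3 -c "
from h import *
st(); rel([(.489,.159,.25,64),(.489,.159,.125,64)])"
```

```text
clock: 1.73
eef_pos: [0.3685, -0.1861, 0.2447]
tcp_rot: [3.141, 0.0, 1.117]
wrist_force: [1.0, -0.3, -0.3]
finger_gap: 0.001
t 1.73 pos [ 0.3685 -0.1861  0.2447] rpy [179.9   0.   64. ] F [ 0.96 -0.35 -0.28] j7 -0.16 gap 0.0
lin [36.3, -4.28, -0.55] tw [0.1, 0.0, 0.0]
lin [36.31, -4.3, 11.95] tw [0.1, 0.0, 0.0]
```

```bash
python3 -m creep '{"linear":[[36.0,-4.3,-0.5],[36.0,-4.3,-0.5],[36.0,-4.3,-0.5],[36.0,-4.3,-0.5],[36.0,-4.3,-0.5],[36.0,-4.3,-0.5],[36.0,-4.3,-0.5],[36.0,-4.3,-0.5],[36.0,-4.3,-0.5],[36.0,-4.3,-0.5]],"twist":[[0,0,0],[0,0,0],[0,0,0],[0,0,0],[0,0,0],[0,0,0],[0,0,0],[0,0,0],[0,0,0],[0,0,0]],"hand":[1,1,1,1,1,1,1,1,1,1]}'
python3 -c "
from h import *
st(); rel([(.489,.159,.25,64),(.489,.159,.125,64)])"
```

```text
clock: 2.57
eef_pos: [0.4879, 0.1617, 0.2497]
tcp_rot: [-3.141, -0.005, 1.125]
wrist_force: [0.3, 0.3, 0.3]
finger_gap: -0.0
t 2.57 pos [0.4879 0.1617 0.2497] rpy [-180.    -0.3   64.4] F [0.35 0.31 0.27] j7 -1.06 gap -0.0
lin [-0.19, 0.21, -0.03] tw [-0.0, -0.3, 0.4]
lin [-0.25, 0.22, 12.47] tw [-0.0, -0.3, 0.4]
```

```bash
python3 -m creep '{"linear":[[-0.2,0.2,4],[-0.2,0.2,8],[-0.2,0.2,12.4],[-0.2,0.2,12.4],[-0.2,0.2,12.4],[-0.2,0.2,12.4]],"twist":[[0,0,0],[0,0,0],[0,0,0],[0,0,0],[0,0,0],[0,0,0]],"hand":[1,1,1,1,1,1]}'
python3 - <<'E'
from h import *
st()
for n,b in(("top",(215,135,335,225)),("side",(230,170,350,260))):
    p,d=cams.capture(n); np.savez(f"pics/{n}1.npz",p=p,d=d); 
    q=w2p(n,[monitor.get_state()["eef_pos"],[.587,.1113,.178]]); print(n,q.round(1))
    p=p.copy()
    crop(p,b,6,f"pics/{n}1.png")
E
```

```text
clock: 3.07
eef_pos: [0.489, 0.1523, 0.127]
tcp_rot: [3.141, -0.001, 1.118]
wrist_force: [0.5, 0.8, 0.4]
finger_gap: 0.001
t 3.07 pos [0.489  0.1523 0.127 ] rpy [ 1.799e+02 -1.000e-01  6.400e+01] F [0.5  0.82 0.43] j7 -1.16 gap 0.0
top [[253.5 209.3]
 [265.3 177.3]]
side [[305.1 245. ]
 [286.8 208.7]]
```

View pics/top1.png

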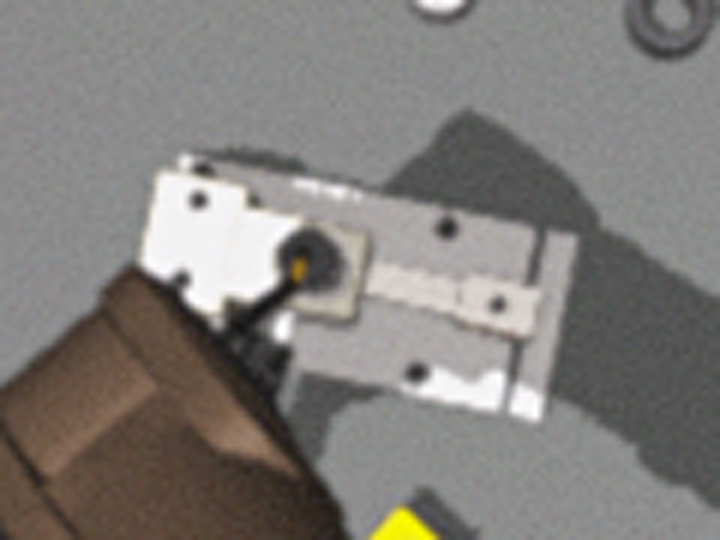

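View pics/side1.png

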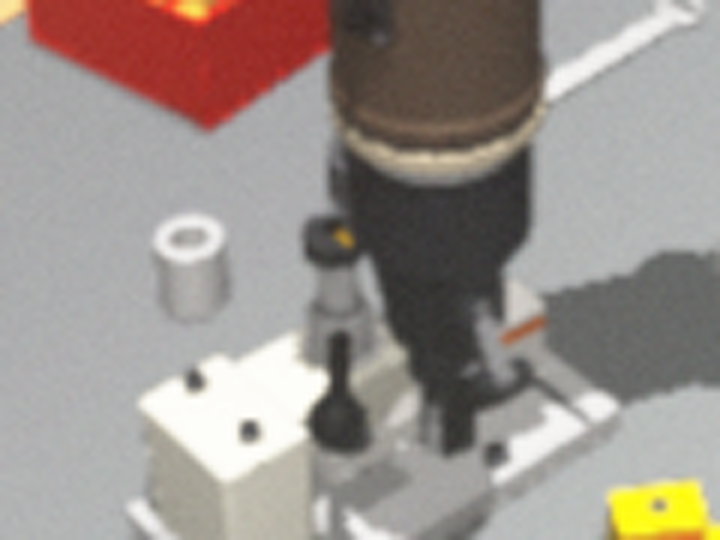

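```bash
cat >>h.py <<'E'
C=np.array([.587,.113])
def circ(angs,rad=.099,z=.125,yaw=64,c=C):
    a=np.radians(np.array(angs,float)); rel([(c[0]+rad*np.cos(t),c[1]+rad*np.sin(t),z,yaw) for t in a])
def pol(c=C):
    s=monitor.get_state(); d=s["eef_pos"][:2]-c; a=np.arctan2(d[1],d[0]); f=s["wrist_force"]
    t=np.array([np.sin(a),-np.cos(a)]); e=np.array([np.cos(a),np.sin(a)])
    print("alpha",np.degrees(a).round(1),"rad",np.hypot(*d).round(4),"Ft(resisting)",(-f[:2]@t).round(2),"Frad(out)",(f[:2]@e).round(2))
E
python3 -c "
from h import *
st();pol();circ(range(154,104,-5))"
```

```text
t 3.17 pos [0.4898 0.1526 0.1279] rpy [179.8  -0.2  64. ] F [0.29 0.34 0.52] j7 -1.16 gap 0.0
alpha 157.8 rad 0.105 Ft(resisting) -0.42 Frad(out) -0.14
lin [0.7, 0.58, 0.29] tw [0.2, -0.2, 0.0]
lin [1.56, 0.61, 0.29] tw [0.2, -0.2, 0.0]
lin [2.42, 0.73, 0.29] tw [0.2, -0.2, 0.0]
lin [3.26, 0.91, 0.3] tw [0.2, -0.2, 0.0]
lin [4.09, 1.17, 0.3] tw [0.2, -0.2, 0.0]
lin [4.89, 1.5, 0.3] tw [0.2, -0.2, 0.0]
lin [5.65, 1.9, 0.31] tw [0.2, -0.2, 0.0]
lin [6.38, 2.37, 0.31] tw [0.2, -0.2, 0.0]
lin [7.06, 2.89, 0.31] tw [0.2, -0.2, 0.0]
lin [7.7, 3.48, 0.32] tw [0.2, -0.2, 0.0]
```

```bash
python3 -m creep '{"linear":[[0.7,0.6,0.2],[1.6,0.6,0.2],[2.4,0.7,0.2],[3.3,0.9,0.2],[4.1,1.2,0.2],[4.9,1.5,0.2],[5.6,1.9,0.2],[6.4,2.4,0.2],[7.1,2.9,0.2],[7.7,3.5,0.2]],"twist":[[0,0,0],[0,0,0],[0,0,0],[0,0,0],[0,0,0],[0,0,0],[0,0,0],[0,0,0],[0,0,0],[0,0,0]],"hand":[1,1,1,1,1,1,1,1,1,1]}'
python3 - <<'E'
from h import *
st();pol();circ(range(104,54,-5))
for n,b in(("side",(230,170,350,260)),):
    p,d=cams.capture(n); crop(p,b,6,f"pics/{n}2.png")
E
```

```text
clock: 4.0
eef_pos: [0.5537, 0.2066, 0.1231]
tcp_rot: [-3.141, 0.0, 1.118]
wrist_force: [-2.5, -0.7, -0.9]
finger_gap: 0.001
t 4.0 pos [0.5537 0.2066 0.1231] rpy [-180.     0.    64.1] F [-2.54 -0.72 -0.9 ] j7 -1.21 gap 0.0
alpha 109.6 rad 0.0994 Ft(resisting) 2.64 Frad(out) 0.17
lin [0.63, 0.74, -0.19] tw [-0.0, 0.0, 0.1]
lin [1.16, 1.42, -0.19] tw [-0.0, 0.0, 0.1]
lin [1.62, 2.15, -0.19] tw [-0.0, 0.0, 0.1]
lin [2.02, 2.92, -0.19] tw [-0.0, 0.0, 0.1]
lin [2.35, 3.72, -0.19] tw [-0.0, 0.0, 0.1]
lin [2.61, 4.54, -0.2] tw [-0.0, 0.0, 0.1]
lin [2.79, 5.38, -0.2] tw [-0.0, 0.0, 0.1]
lin [2.9, 6.24, -0.2] tw [-0.0, 0.0, 0.1]
lin [2.94, 7.1, -0.2] tw [-0.0, 0.0, 0.1]
lin [2.9, 7.97, -0.2] tw [-0.0, 0.0, 0.1]
```

View pics/side2.png

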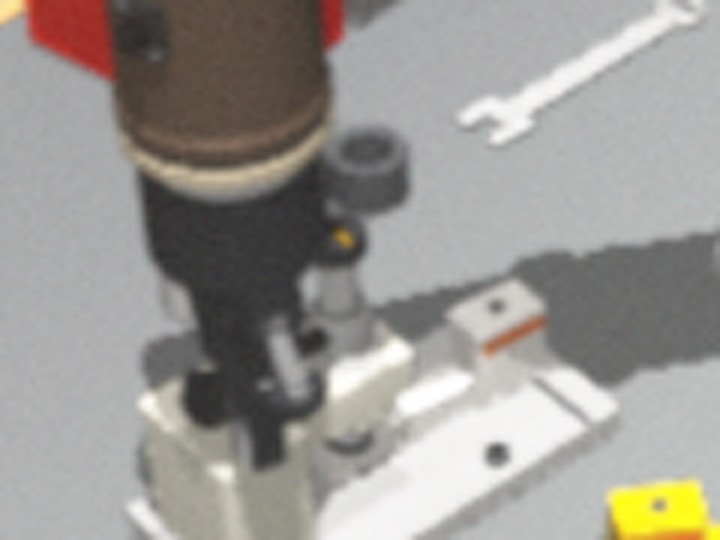

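```bash
python3 -m creep '{"linear":[[0.6,0.7,-0.1],[1.2,1.4,-0.1],[1.6,2.1,-0.1],[2.0,2.9,-0.1],[2.3,3.7,-0.1],[2.6,4.5,-0.1],[2.8,5.4,-0.1],[2.9,6.2,-0.1],[2.9,7.1,-0.1],[2.9,8.0,-0.1]],"twist":[[0,0,0],[0,0,0],[0,0,0],[0,0,0],[0,0,0],[0,0,0],[0,0,0],[0,0,0],[0,0,0],[0,0,0]],"hand":[1,1,1,1,1,1,1,1,1,1]}'
python3 - <<'E'
from h import *
st();pol();circ(range(53,3,-5))
E
```

```text
clock: 4.88
eef_pos: [0.6384, 0.1962, 0.1241]
tcp_rot: [-3.141, 0.001, 1.118]
wrist_force: [-4.3, -0.9, -1.0]
finger_gap: 0.002
t 4.88 pos [0.6384 0.1962 0.1241] rpy [-180.    0.   64.] F [-4.33 -0.9  -1.02] j7 -1.12 gap 0.0
alpha 58.3 rad 0.0978 Ft(resisting) 3.21 Frad(out) -3.04
lin [-0.02, 0.91, -0.09] tw [-0.0, 0.0, 0.0]
lin [-0.22, 1.75, -0.09] tw [-0.0, 0.0, 0.0]
lin [-0.49, 2.57, -0.09] tw [-0.0, 0.0, 0.0]
lin [-0.84, 3.36, -0.09] tw [-0.0, 0.0, 0.0]
lin [-1.25, 4.12, -0.09] tw [-0.0, 0.0, 0.0]
lin [-1.73, 4.84, -0.09] tw [-0.0, 0.0, 0.0]
lin [-2.27, 5.52, -0.09] tw [-0.0, 0.0, 0.0]
lin [-2.86, 6.14, -0.09] tw [-0.0, 0.0, 0.0]
lin [-3.51, 6.72, -0.09] tw [-0.0, 0.0, 0.0]
lin [-4.2, 7.23, -0.09] tw [-0.0, 0.0, 0.0]
```

```bash

python3 - <<'E'
from h import *
for n,b in(("side",(230,170,350,260)),("top",(215,135,335,225))):
    p,d=cams.capture(n); crop(p,b,6,f"pics/{n}3.png")
E
```

```text
(no output)
```

View pics/side3.png

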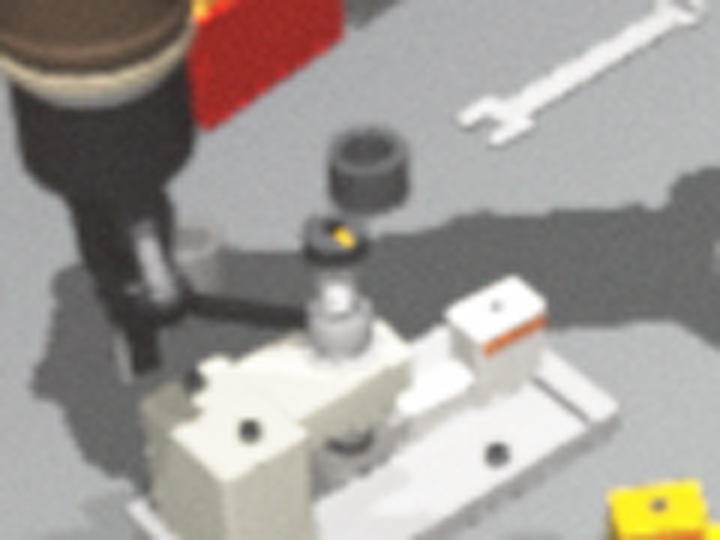

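View pics/top3.png

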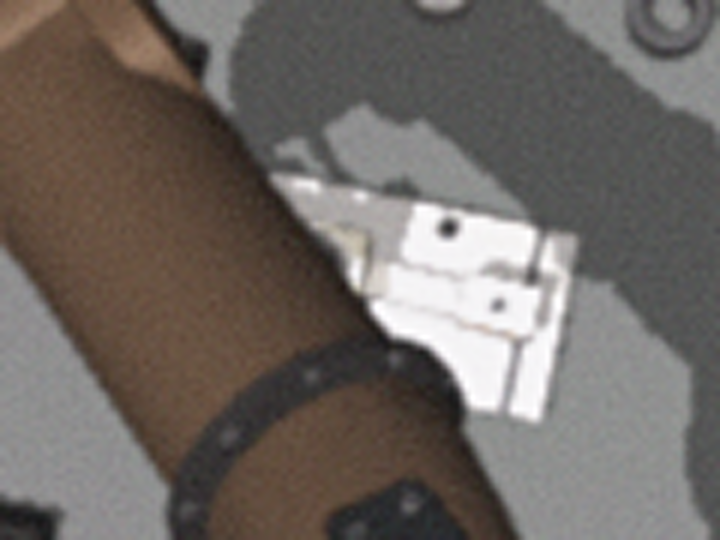

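```bash

python3 - <<'E'
from h import *
print(px2w_z("side",230+175/6,170+300/6,.146)-[*C,0]); 
# predicted px for several lever angles
for th in range(20,70,10):
    a=np.radians(th); print(th,((w2p("side",[C[0]+.095*np.cos(a),C[1]+.095*np.sin(a),.146])[0]-[230,170])*6).round())
print(((w2p("side",monitor.get_state()["eef_pos"])[0]-[230,170])*6).round())
E
```

```text
[0.05580292 0.0547883  0.146     ]
20 [157. 248.]
30 [146. 270.]
40 [140. 293.]
50 [140. 316.]
60 [146. 339.]
[142. 369.]
```

```bash

python3 - <<'E'
from h import *
st();pol();circ(list(range(50,5,-5)),rad=.103)
E
```

```text
t 4.98 pos [0.6397 0.1955 0.1241] rpy [179.9  -0.   63.9] F [-1.86 -0.14 -0.6 ] j7 -1.12 gap -0.0
alpha 57.4 rad 0.0979 Ft(resisting) 1.49 Frad(out) -1.12
lin [0.27, 1.37, -0.08] tw [0.1, -0.0, -0.1]
lin [0.02, 2.23, -0.08] tw [0.1, -0.0, -0.1]
lin [-0.31, 3.07, -0.08] tw [0.1, -0.0, -0.1]
lin [-0.71, 3.87, -0.08] tw [0.1, -0.0, -0.1]
lin [-1.18, 4.64, -0.08] tw [0.1, -0.0, -0.1]
lin [-1.71, 5.36, -0.08] tw [0.1, -0.0, -0.1]
lin [-2.31, 6.04, -0.08] tw [0.1, -0.0, -0.1]
lin [-2.96, 6.66, -0.08] tw [0.1, -0.0, -0.1]
lin [-3.66, 7.22, -0.08] tw [0.1, -0.0, -0.1]
```

```bash
python3 -m creep '{"linear":[[0.2,0.7,-0.1],[0.2,1.4,-0.1],[0.0,2.2,-0.1],[-0.3,3.1,-0.1],[-0.7,3.9,-0.1],[-1.2,4.6,-0.1],[-1.7,5.4,-0.1],[-2.3,6.0,-0.1],[-3.0,6.6,-0.1],[-3.6,7.2,-0.1]],"twist":[[0,0,0],[0,0,0],[0,0,0],[0,0,0],[0,0,0],[0,0,0],[0,0,0],[0,0,0],[0,0,0],[0,0,0]],"hand":[1,1,1,1,1,1,1,1,1,1]}'
python3 - <<'E'
from h import *
st();pol();circ(list(range(8,-16,-2)),rad=.101)
E
```

```text
clock: 5.82
eef_pos: [0.6871, 0.1318, 0.1253]
tcp_rot: [3.142, 0.0, 1.117]
wrist_force: [-1.1, 2.6, -0.3]
finger_gap: -0.004
t 5.82 pos [0.6871 0.1318 0.1253] rpy [180.   0.  64.] F [-1.15  2.57 -0.32] j7 -1.0 gap -0.0
alpha 10.6 rad 0.1018 Ft(resisting) 2.74 Frad(out) -0.66
lin [-0.43, 0.2, 0.03] tw [0.0, 0.0, 0.0]
lin [-0.72, 0.39, 0.03] tw [0.0, 0.0, 0.0]
lin [-1.03, 0.57, 0.03] tw [0.0, 0.0, 0.0]
lin [-1.33, 0.74, 0.03] tw [0.0, 0.0, 0.0]
lin [-1.65, 0.9, 0.03] tw [0.0, 0.0, 0.0]
lin [-1.97, 1.05, 0.03] tw [0.0, 0.0, 0.0]
lin [-2.29, 1.19, 0.03] tw [0.0, 0.0, 0.0]
lin [-2.62, 1.32, 0.03] tw [0.0, 0.0, 0.0]
lin [-2.95, 1.43, 0.03] tw [0.0, 0.0, 0.0]
lin [-3.29, 1.53, 0.03] tw [0.0, 0.0, 0.0]
lin [-3.63, 1.62, 0.03] tw [0.0, 0.0, 0.0]
lin [-3.98, 1.7, 0.03] tw [0.0, 0.0, 0.0]
```

```bash
python3 -m creep '{"linear":[[-0.4,0.2,0],[-0.7,0.4,0],[-1.0,0.6,0],[-1.3,0.7,0]],"twist":[[0,0,0],[0,0,0],[0,0,0],[0,0,0]],"hand":[1,1,1,1]}'
python3 - <<'E'
from h import *
st();pol();circ(list(range(2,-16,-2)),rad=.101)
E
```

```text
clock: 6.15
eef_pos: [0.6877, 0.1182, 0.1254]
tcp_rot: [3.141, -0.0, 1.118]
wrist_force: [0.8, 2.4, -0.0]
finger_gap: -0.001
t 6.15 pos [0.6877 0.1182 0.1254] rpy [180.   -0.   64.1] F [ 0.78  2.38 -0.04] j7 -0.98 gap -0.0
alpha 2.9 rad 0.1008 Ft(resisting) 2.33 Frad(out) 0.9
lin [-0.14, 0.09, 0.04] tw [0.0, -0.0, 0.1]
lin [-0.45, 0.25, 0.04] tw [0.0, -0.0, 0.1]
lin [-0.77, 0.4, 0.04] tw [0.0, -0.0, 0.1]
lin [-1.09, 0.54, 0.04] tw [0.0, -0.0, 0.1]
lin [-1.42, 0.66, 0.04] tw [0.0, -0.0, 0.1]
lin [-1.76, 0.78, 0.04] tw [0.0, -0.0, 0.1]
lin [-2.09, 0.88, 0.04] tw [0.0, -0.0, 0.1]
lin [-2.43, 0.97, 0.04] tw [0.0, -0.0, 0.1]
lin [-2.78, 1.05, 0.04] tw [0.0, -0.0, 0.1]
```

```bash
python3 -m creep '{"linear":[[-0.4,0.2,0],[-0.8,0.4,0],[-1.1,0.5,0],[-1.4,0.7,0]],"twist":[[0,0,0],[0,0,0],[0,0,0],[0,0,0]],"hand":[1,1,1,1]}'
python3 - <<'E'
from h import *
st();pol();circ(list(range(-6,-20,-2)),rad=.1)
E
```

```text
clock: 6.48
eef_pos: [0.6874, 0.1024, 0.1253]
tcp_rot: [-3.141, 0.0, 1.118]
wrist_force: [0.2, 2.9, -0.1]
finger_gap: -0.0
t 6.48 pos [0.6874 0.1024 0.1253] rpy [-180.     0.    64.1] F [ 0.2   2.89 -0.13] j7 -0.96 gap -0.0
alpha -6.0 rad 0.1009 Ft(resisting) 2.9 Frad(out) -0.1
lin [-0.03, -0.09, 0.03] tw [-0.0, 0.0, 0.1]
lin [-0.36, 0.02, 0.03] tw [-0.0, 0.0, 0.1]
lin [-0.69, 0.12, 0.03] tw [-0.0, 0.0, 0.1]
lin [-1.03, 0.21, 0.03] tw [-0.0, 0.0, 0.1]
lin [-1.37, 0.29, 0.03] tw [-0.0, 0.0, 0.1]
lin [-1.71, 0.36, 0.03] tw [-0.0, 0.0, 0.1]
lin [-2.06, 0.41, 0.03] tw [-0.0, 0.0, 0.1]
```

```bash
python3 -m creep '{"linear":[[-0.35,0,0],[-0.7,0.1,0],[-1.0,0.2,0],[-1.4,0.3,0]],"twist":[[0,0,0],[0,0,0],[0,0,0],[0,0,0]],"hand":[1,1,1,1]}'
python3 - <<'E'
from h import *
st();pol();circ(list(range(-18,-63,-5)),rad=.1)
E
```

```text
clock: 6.82
eef_pos: [0.6839, 0.0887, 0.1252]
tcp_rot: [-3.141, -0.0, 1.118]
wrist_force: [0.9, 3.5, -0.8]
finger_gap: -0.003
t 6.82 pos [0.6839 0.0887 0.1252] rpy [-180.    -0.    64.1] F [ 0.92  3.49 -0.77] j7 -0.94 gap -0.0
alpha -14.1 rad 0.0999 Ft(resisting) 3.61 Frad(out) 0.04
lin [-0.67, 0.12, 0.02] tw [-0.0, -0.0, 0.1]
lin [-1.54, 0.21, 0.02] tw [-0.0, -0.0, 0.1]
lin [-2.41, 0.21, 0.02] tw [-0.0, -0.0, 0.1]
lin [-3.28, 0.14, 0.02] tw [-0.0, -0.0, 0.1]
lin [-4.14, -0.0, 0.02] tw [-0.0, -0.0, 0.1]
lin [-4.99, -0.22, 0.02] tw [-0.0, -0.0, 0.1]
lin [-5.81, -0.51, 0.02] tw [-0.0, -0.0, 0.1]
lin [-6.6, -0.87, 0.02] tw [-0.0, -0.0, 0.1]
lin [-7.36, -1.31, 0.02] tw [-0.0, -0.0, 0.1]
```

```bash
python3 -m creep '{"linear":[[-0.3,0,0],[-0.6,0.1,0],[-0.6,0.1,0]],"twist":[[0,0,0],[0,0,0],[0,0,0]],"hand":[1,1,1]}'
python3 - <<'E'
from h import *
st();pol();
E
python3 -m creep '{"linear":[[-0.3,0,0],[-0.6,0.1,0],[-0.6,0.1,0]],"twist":[[0,0,0],[0,0,0],[0,0,0]],"hand":[1,1,1]}'
python3 - <<'E'
from h import *
st();pol();circ(list(range(-25,-70,-5)),rad=.1)
E
```

```text
clock: 7.07
eef_pos: [0.6824, 0.0819, 0.1253]
tcp_rot: [3.142, 0.001, 1.117]
wrist_force: [-0.9, 3.4, 0.3]
finger_gap: -0.003
t 7.07 pos [0.6824 0.0819 0.1253] rpy [180.   0.  64.] F [-0.86  3.4   0.29] j7 -0.94 gap -0.0
alpha -18.1 rad 0.1003 Ft(resisting) 2.97 Frad(out) -1.87
clock: 7.32
eef_pos: [0.6806, 0.0762, 0.1252]
tcp_rot: [-3.142, 0.001, 1.117]
wrist_force: [-0.4, 2.7, 0.6]
finger_gap: -0.001
t 7.32 pos [0.6806 0.0762 0.1252] rpy [-180.    0.   64.] F [-0.39  2.66  0.56] j7 -0.93 gap -0.0
alpha -21.4 rad 0.1006 Ft(resisting) 2.34 Frad(out) -1.34
lin [-0.63, -0.03, 0.02] tw [-0.0, 0.0, 0.0]
lin [-1.5, -0.05, 0.02] tw [-0.0, 0.0, 0.0]
lin [-2.36, -0.15, 0.02] tw [-0.0, 0.0, 0.0]
lin [-3.22, -0.32, 0.02] tw [-0.0, 0.0, 0.0]
lin [-4.06, -0.57, 0.03] tw [-0.0, 0.0, 0.0]
lin [-4.87, -0.89, 0.03] tw [-0.0, 0.0, 0.0]
lin [-5.65, -1.28, 0.03] tw [-0.0, 0.0, 0.0]
lin [-6.39, -1.74, 0.03] tw [-0.0, 0.0, 0.0]
lin [-7.09, -2.26, 0.03] tw [-0.0, 0.0, 0.0]
```

```bash
python3 -m creep '{"linear":[[-0.6,0,0],[-1.5,0,0],[-2.4,-0.1,0],[-3.2,-0.3,0],[-4.1,-0.6,0],[-4.9,-0.9,0],[-5.6,-1.3,0],[-6.4,-1.7,0],[-7.1,-2.3,0],[-7.7,-2.9,0]],"twist":[[0,0,0],[0,0,0],[0,0,0],[0,0,0],[0,0,0],[0,0,0],[0,0,0],[0,0,0],[0,0,0],[0,0,0]],"hand":[1,1,1,1,1,1,1,1,1,1]}'
python3 - <<'E'
from h import *
st();pol();circ(list(range(-74,-124,-5)),rad=.101)
for n,b in(("side",(230,170,350,260)),("top",(215,135,335,225))):
    p,d=cams.capture(n); crop(p,b,6,f"pics/{n}4.png")
E
```

```text
clock: 8.15
eef_pos: [0.6205, 0.0196, 0.1255]
tcp_rot: [3.141, 0.0, 1.117]
wrist_force: [2.7, 2.3, 0.4]
finger_gap: -0.003
t 8.15 pos [0.6205 0.0196 0.1255] rpy [180.   0.  64.] F [2.67 2.31 0.42] j7 -0.87 gap -0.0
alpha -70.3 rad 0.0992 Ft(resisting) 3.29 Frad(out) -1.28
lin [-0.58, -0.35, 0.05] tw [0.0, 0.0, 0.0]
lin [-1.14, -1.03, 0.05] tw [0.0, 0.0, 0.0]
lin [-1.64, -1.75, 0.04] tw [0.0, 0.0, 0.0]
lin [-2.07, -2.52, 0.04] tw [0.0, 0.0, 0.0]
lin [-2.44, -3.32, 0.04] tw [0.0, 0.0, 0.0]
lin [-2.73, -4.15, 0.04] tw [0.0, 0.0, 0.0]
lin [-2.95, -5.01, 0.04] tw [0.0, 0.0, 0.0]
lin [-3.1, -5.87, 0.04] tw [0.0, 0.0, 0.0]
lin [-3.16, -6.75, 0.04] tw [0.0, 0.0, 0.0]
lin [-3.16, -7.63, 0.04] tw [0.0, 0.0, 0.0]
```

View pics/side4.png

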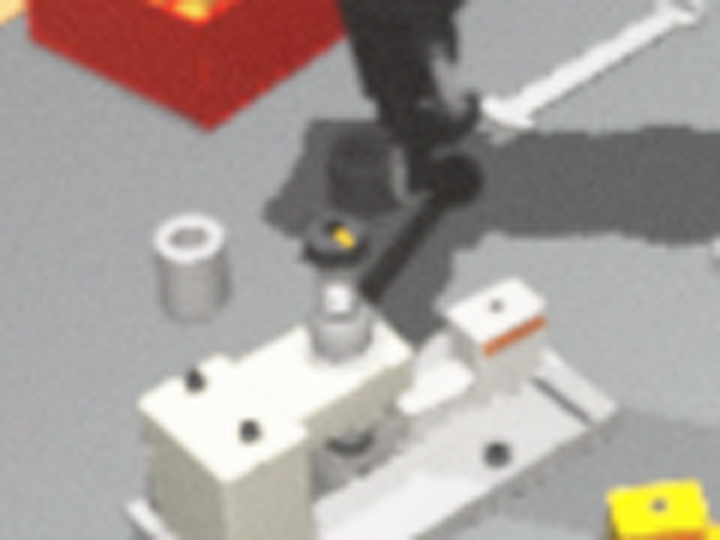

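```bash
python3 -m creep '{"linear":[[-0.6,-0.4,0],[-1.1,-1.0,0],[-1.6,-1.8,0],[-2.1,-2.5,0],[-2.4,-3.3,0],[-2.7,-4.1,0],[-3.0,-5.0,0],[-3.1,-5.9,0],[-3.2,-6.8,0],[-3.2,-7.6,0]],"twist":[[0,0,0],[0,0,0],[0,0,0],[0,0,0],[0,0,0],[0,0,0],[0,0,0],[0,0,0],[0,0,0],[0,0,0]],"hand":[1,1,1,1,1,1,1,1,1,1]}'
python3 - <<'E'
from h import *
b=px2w_z("side",230+455/6,170+182/6,.146)[:2]-C; print("prev lever",b,np.degrees(np.arctan2(b[1],b[0])))
st();pol();circ(list(range(-125,-160,-5)),rad=.101)
E
```

```text
clock: 9.08
eef_pos: [0.5376, 0.0251, 0.1253]
tcp_rot: [3.142, 0.0, 1.118]
wrist_force: [3.2, -0.8, -1.1]
finger_gap: -0.005
prev lever [ 0.00746174 -0.0936057 ] -85.4423248356736
t 9.08 pos [0.5376 0.0251 0.1253] rpy [180.   0.  64.] F [ 3.18 -0.77 -1.05] j7 -0.91 gap -0.0
alpha -119.3 rad 0.1008 Ft(resisting) 3.15 Frad(out) -0.89
lin [0.09, -0.99, 0.03] tw [0.0, 0.0, 0.0]
lin [0.26, -1.86, 0.03] tw [0.0, 0.0, 0.0]
lin [0.51, -2.7, 0.03] tw [0.0, 0.0, 0.0]
lin [0.84, -3.52, 0.03] tw [0.0, 0.0, 0.0]
lin [1.23, -4.31, 0.03] tw [0.0, 0.0, 0.0]
lin [1.69, -5.06, 0.03] tw [0.0, 0.0, 0.0]
lin [2.22, -5.77, 0.03] tw [0.0, 0.0, 0.0]
```

```bash
python3 -m creep '{"linear":[[0.1,-1.0,0],[0.2,-1.8,0],[0.5,-2.7,0],[0.8,-3.5,0],[1.2,-4.3,0],[1.7,-5.0,0]],"twist":[[0,0,0],[0,0,0],[0,0,0],[0,0,0],[0,0,0],[0,0,0]],"hand":[1,1,1,1,1,1]}'
python3 - <<'E'
from h import *
st();pol();circ(list(range(-150,-182,-2)),rad=.101)
E
```

```text
clock: 9.58
eef_pos: [0.5004, 0.0626, 0.1252]
tcp_rot: [-3.141, 0.001, 1.118]
wrist_force: [2.5, -2.0, -0.6]
finger_gap: 0.0
t 9.58 pos [0.5004 0.0626 0.1252] rpy [-180.    0.   64.] F [ 2.55 -2.03 -0.63] j7 -0.99 gap 0.0
alpha -149.8 rad 0.1002 Ft(resisting) 3.04 Frad(out) -1.18
lin [-0.05, -0.07, 0.02] tw [-0.0, 0.0, 0.0]
lin [0.15, -0.36, 0.02] tw [-0.0, 0.0, 0.0]
lin [0.37, -0.64, 0.02] tw [-0.0, 0.0, 0.0]
lin [0.59, -0.91, 0.02] tw [-0.0, 0.0, 0.0]
lin [0.82, -1.18, 0.02] tw [-0.0, 0.0, 0.0]
lin [1.06, -1.44, 0.02] tw [-0.0, 0.0, 0.0]
lin [1.31, -1.69, 0.02] tw [-0.0, 0.0, 0.0]
lin [1.57, -1.93, 0.02] tw [-0.0, 0.0, 0.0]
lin [1.83, -2.16, 0.02] tw [-0.0, 0.0, 0.0]
lin [2.11, -2.38, 0.02] tw [-0.0, 0.0, 0.0]
lin [2.39, -2.59, 0.02] tw [-0.0, 0.0, 0.0]
lin [2.68, -2.79, 0.02] tw [-0.0, 0.0, 0.0]
lin [2.97, -2.98, 0.02] tw [-0.0, 0.0, 0.0]
lin [3.28, -3.17, 0.02] tw [-0.0, 0.0, 0.0]
lin [3.59, -3.34, 0.02] tw [-0.0, 0.0, 0.0]
lin [3.9, -3.5, 0.02] tw [-0.0, 0.0, 0.0]
```

```bash
cat >g.py <<'E'
import sys
from h import *
lim=float(sys.argv[1]); s=monitor.get_state(); d=s["eef_pos"][:2]-C; a=np.arctan2(d[1],d[0]); f=s["wrist_force"][:2]
ft=-(f@[np.sin(a),-np.cos(a)]); print("GUARD t",round(s["clock"],2),"alpha",np.degrees(a).round(1),"Ft",ft.round(2),"Fr",(f@[np.cos(a),np.sin(a)]).round(2))
sys.exit(ft>lim)
E
python3 -m creep '{"linear":[[0.2,-0.3,0],[0.4,-0.6,0],[0.4,-0.6,0]],"twist":[[0,0,0],[0,0,0],[0,0,0]],"hand":[1,1,1]}' >/dev/null; python3 g.py 4.3 && python3 -m creep '{"linear":[[0.2,-0.3,0],[0.5,-0.5,0],[0.5,-0.5,0]],"twist":[[0,0,0],[0,0,0],[0,0,0]],"hand":[1,1,1]}' >/dev/null; python3 g.py 4.3 && python3 -m creep '{"linear":[[0.2,-0.3,0],[0.5,-0.5,0],[0.5,-0.5,0]],"twist":[[0,0,0],[0,0,0],[0,0,0]],"hand":[1,1,1]}' >/dev/null; python3 g.py 4.3
python3 -c "
from h import *
st();circ(list(range(-164,-186,-4)),rad=.101)"
```

```text
GUARD t 9.83 alpha -154.0 Ft 2.23 Fr -0.34
GUARD t 9.83 alpha -154.0 Ft 2.23 Fr -0.34
GUARD t 9.83 alpha -154.0 Ft 2.23 Fr -0.34
t 9.83 pos [0.4972 0.0691 0.1253] rpy [-180.     0.    64.1] F [ 1.29 -1.85 -0.93] j7 -1.0 gap -0.0
lin [1.13, -1.35, 0.03] tw [-0.0, 0.0, 0.1]
lin [1.67, -1.81, 0.03] tw [-0.0, 0.0, 0.1]
lin [2.24, -2.22, 0.03] tw [-0.0, 0.0, 0.1]
lin [2.84, -2.59, 0.03] tw [-0.0, 0.0, 0.1]
lin [3.46, -2.92, 0.03] tw [-0.0, 0.0, 0.1]
lin [4.1, -3.21, 0.03] tw [-0.0, 0.0, 0.1]False
False
False
```

```bash
sed -i 's/sys.exit(ft>lim)/sys.exit(int(ft>lim))/' g.py
python3 -m creep '{"linear":[[0.2,-0.3,0],[0.4,-0.6,0],[0.4,-0.6,0]],"twist":[[0,0,0],[0,0,0],[0,0,0]],"hand":[1,1,1]}' >/dev/null && python3 g.py 4.3 && python3 -m creep '{"linear":[[0.3,-0.3,0],[0.5,-0.5,0],[0.5,-0.5,0]],"twist":[[0,0,0],[0,0,0],[0,0,0]],"hand":[1,1,1]}' >/dev/null && python3 g.py 4.3 && python3 -m creep '{"linear":[[0.2,-0.3,0],[0.5,-0.5,0],[0.5,-0.5,0]],"twist":[[0,0,0],[0,0,0],[0,0,0]],"hand":[1,1,1]}' >/dev/null && python3 g.py 4.3
python3 -c "
from h import *
st();circ(list(range(-166,-194,-4)),rad=.101)"
```

```text
GUARD t 10.08 alpha -158.0 Ft 2.76 Fr -0.17
GUARD t 10.33 alpha -162.0 Ft 1.56 Fr -0.61
GUARD t 10.58 alpha -166.1 Ft 2.66 Fr 0.65
t 10.58 pos [0.4889 0.0888 0.1253] rpy [-180.    -0.    64.1] F [ 0.01 -2.73  0.58] j7 -1.05 gap 0.0
lin [-0.01, 0.02, 0.03] tw [-0.0, -0.0, 0.1]
lin [0.54, -0.41, 0.03] tw [-0.0, -0.0, 0.1]
lin [1.13, -0.8, 0.03] tw [-0.0, -0.0, 0.1]
lin [1.74, -1.16, 0.03] tw [-0.0, -0.0, 0.1]
lin [2.37, -1.46, 0.03] tw [-0.0, -0.0, 0.1]
lin [3.03, -1.73, 0.03] tw [-0.0, -0.0, 0.1]
lin [3.7, -1.94, 0.03] tw [-0.0, -0.0, 0.1]
```

```bash

python3 -m creep '{"linear":[[0.3,-0.2,0],[0.6,-0.4,0],[0.6,-0.4,0]],"twist":[[0,0,0],[0,0,0],[0,0,0]],"hand":[1,1,1]}' >/dev/null && python3 g.py 4.0 && python3 -m creep '{"linear":[[0.3,-0.2,0],[0.6,-0.4,0],[0.6,-0.4,0]],"twist":[[0,0,0],[0,0,0],[0,0,0]],"hand":[1,1,1]}' >/dev/null && python3 g.py 4.0 && python3 -m creep '{"linear":[[0.3,-0.2,0],[0.6,-0.4,0],[0.6,-0.4,0]],"twist":[[0,0,0],[0,0,0],[0,0,0]],"hand":[1,1,1]}' >/dev/null && python3 g.py 4.0
python3 -c "
from h import *
st();circ(list(range(-178,-206,-4)),rad=.101)"
```

```text
GUARD t 10.83 alpha -170.3 Ft 2.86 Fr -0.63
GUARD t 11.08 alpha -174.4 Ft 1.94 Fr 0.59
GUARD t 11.33 alpha -178.5 Ft 2.47 Fr 0.53
t 11.33 pos [0.4862 0.1103 0.1253] rpy [-180.    -0.    64.1] F [-0.46 -2.48 -0.92] j7 -1.09 gap 0.0
lin [-0.08, 0.02, 0.03] tw [-0.0, -0.0, 0.1]
lin [0.55, -0.29, 0.03] tw [-0.0, -0.0, 0.1]
lin [1.21, -0.55, 0.03] tw [-0.0, -0.0, 0.1]
lin [1.88, -0.77, 0.03] tw [-0.0, -0.0, 0.1]
lin [2.56, -0.94, 0.03] tw [-0.0, -0.0, 0.1]
lin [3.26, -1.06, 0.04] tw [-0.0, -0.0, 0.1]
lin [3.96, -1.13, 0.04] tw [-0.0, -0.0, 0.1]
```

```bash

python3 -m creep '{"linear":[[0.3,-0.1,0],[0.6,-0.3,0],[0.6,-0.3,0]],"twist":[[0,0,0],[0,0,0],[0,0,0]],"hand":[1,1,1]}' >/dev/null && python3 g.py 4.0 && python3 -m creep '{"linear":[[0.3,-0.1,0],[0.6,-0.3,0],[0.6,-0.3,0]],"twist":[[0,0,0],[0,0,0],[0,0,0]],"hand":[1,1,1]}' >/dev/null && python3 g.py 4.0 && python3 -m creep '{"linear":[[0.3,-0.1,0],[0.7,-0.2,0],[0.7,-0.2,0]],"twist":[[0,0,0],[0,0,0],[0,0,0]],"hand":[1,1,1]}' >/dev/null && python3 g.py 4.0
python3 -c "
from h import *
st();circ(list(range(-190,-216,-4)),rad=.101)"
```

```text
GUARD t 11.58 alpha 177.8 Ft 2.82 Fr 0.57
GUARD t 11.83 alpha 174.0 Ft 3.47 Fr -0.41
GUARD t 12.08 alpha 169.8 Ft 2.96 Fr -1.42
t 12.08 pos [0.4877 0.1309 0.1254] rpy [180.   -0.   64.1] F [ 0.88 -3.17  0.22] j7 -1.13 gap 0.0
lin [-0.04, -0.0, 0.04] tw [0.0, -0.0, 0.1]
lin [0.65, -0.17, 0.04] tw [0.0, -0.0, 0.1]
lin [1.34, -0.29, 0.04] tw [0.0, -0.0, 0.1]
lin [2.04, -0.37, 0.04] tw [0.0, -0.0, 0.1]
lin [2.75, -0.39, 0.04] tw [0.0, -0.0, 0.1]
lin [3.45, -0.36, 0.04] tw [0.0, -0.0, 0.1]
lin [4.15, -0.29, 0.04] tw [0.0, -0.0, 0.1]
```

```bash

python3 -m creep '{"linear":[[0.3,-0.1,0],[0.6,-0.2,0],[0.6,-0.2,0]],"twist":[[0,0,0],[0,0,0],[0,0,0]],"hand":[1,1,1]}' >/dev/null && python3 g.py 4.0 && python3 -m creep '{"linear":[[0.3,0,0],[0.7,-0.1,0],[0.7,-0.1,0]],"twist":[[0,0,0],[0,0,0],[0,0,0]],"hand":[1,1,1]}' >/dev/null && python3 g.py 4.0
python3 -c "
from h import *
st();circ(list(range(-198,-220,-2)),rad=.101)"
```

```text
GUARD t 12.33 alpha 166.4 Ft 2.8 Fr -1.43
GUARD t 12.58 alpha 162.3 Ft 4.21 Fr -0.74
t 12.58 pos [0.4907 0.1437 0.1253] rpy [180.   -0.   64.1] F [-0.57 -4.23 -0.08] j7 -1.16 gap 0.0
lin [0.06, 0.0, 0.03] tw [0.0, -0.0, 0.1]
lin [0.41, -0.04, 0.03] tw [0.0, -0.0, 0.1]
lin [0.76, -0.07, 0.03] tw [0.0, -0.0, 0.1]
lin [1.11, -0.09, 0.03] tw [0.0, -0.0, 0.1]
lin [1.47, -0.09, 0.03] tw [0.0, -0.0, 0.1]
lin [1.82, -0.09, 0.03] tw [0.0, -0.0, 0.1]
lin [2.17, -0.07, 0.03] tw [0.0, -0.0, 0.1]
lin [2.52, -0.04, 0.03] tw [0.0, -0.0, 0.1]
lin [2.87, 0.01, 0.03] tw [0.0, -0.0, 0.1]
lin [3.22, 0.06, 0.03] tw [0.0, -0.0, 0.1]
lin [3.57, 0.13, 0.03] tw [0.0, -0.0, 0.1]
```

```bash

for i in 1 2 3; do python3 -m creep '{"linear":[[0,0,0]],"twist":[[0,0,0]],"hand":[1]}' >/dev/null; python3 g.py 9; done
python3 -m creep '{"linear":[[0.15,0,0],[0.3,0,0],[0.3,0,0]],"twist":[[0,0,0],[0,0,0],[0,0,0]],"hand":[1,1,1]}' >/dev/null && python3 g.py 5.5
python3 - <<'E'
from h import *
st()
for n,b in(("side",(230,170,350,260)),("top",(215,135,335,225))):
    p,d=cams.capture(n); crop(p,b,6,f"pics/{n}5.png")
E
```

```text
GUARD t 12.67 alpha 162.6 Ft 4.03 Fr -0.78
GUARD t 12.75 alpha 162.7 Ft 3.41 Fr -1.06
GUARD t 12.83 alpha 162.7 Ft 3.56 Fr -0.37
GUARD t 13.08 alpha 161.3 Ft 6.79 Fr 0.34
t 13.08 pos [0.4914 0.1454 0.1251] rpy [-1.8e+02  1.0e-01  6.4e+01] F [-2.5  -6.32  1.94] j7 -1.16 gap -0.0
```

View pics/side5.png

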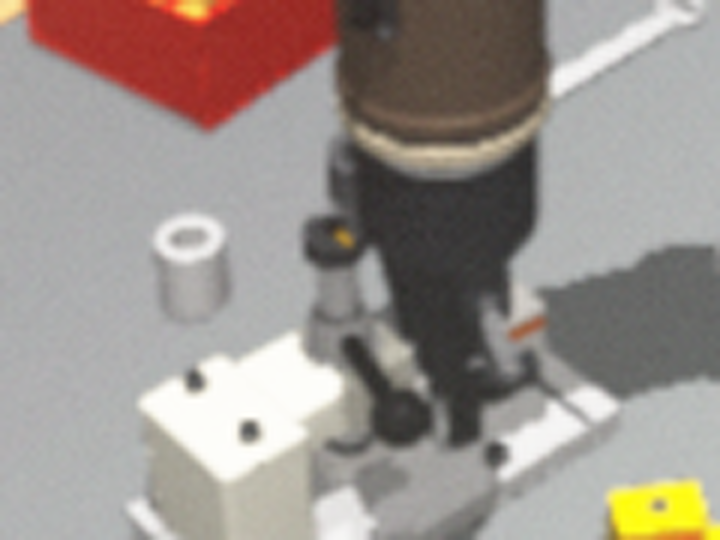

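```bash

cat >g2.py <<'E'
import sys
from h import *
lim=float(sys.argv[1]); th=np.radians(float(sys.argv[2])); s=monitor.get_state(); f=s["wrist_force"]
ft=-(f[:2]@[np.sin(th),-np.cos(th)]); d=s["eef_pos"][:2]-C
print("G t",round(s["clock"],2),"pos",s["eef_pos"].round(4),"a",np.degrees(np.arctan2(d[1],d[0])).round(2),"Ft",ft.round(2),"Fr",(f[:2]@[np.cos(th),np.sin(th)]).round(2),"Fz",f[2].round(2)); sys.exit(int(ft>lim))
E
python3 - <<'E'
from h import *
b=px2w_z("side",230+400/6,170+412/6,.143)[:2]-C; print("lever",b,np.hypot(*b),np.degrees(np.arctan2(b[1],b[0])))
E
for i in 1 2 ; do python3 -m creep '{"linear":[[0,0,0]],"twist":[[0,0,0]],"hand":[1]}' >/dev/null; python3 g2.py 9 146; done
```

```text
lever [-0.07417456  0.04616678] 0.08736839635748751 148.10157090425744
G t 13.27 pos [0.4914 0.1452 0.1251] a 161.38 Ft 6.2 Fr -0.48 Fz 2.63
G t 13.35 pos [0.4913 0.1452 0.1251] a 161.39 Ft 5.83 Fr -1.21 Fz 1.04
```

```bash

python3 -m creep '{"linear":[[0.15,0.02,0],[0.15,0.02,0],[0.15,0.02,0]],"twist":[[0,0,0],[0,0,0],[0,0,0]],"hand":[1,1,1]}' >/dev/null; python3 g2.py 8.5 147 && python3 -m creep '{"linear":[[0.15,0.02,0],[0.15,0.02,0],[0.15,0.02,0]],"twist":[[0,0,0],[0,0,0],[0,0,0]],"hand":[1,1,1]}' >/dev/null; python3 g2.py 8.5 147
```

```text
G t 13.6 pos [0.4919 0.1463 0.125 ] a 160.72 Ft 6.92 Fr -0.32 Fz 2.42
G t 13.85 pos [0.4923 0.1473 0.1249] a 160.09 Ft 7.31 Fr -0.78 Fz 3.59
```

```bash

python3 -m creep '{"linear":[[0.15,0.02,-0.05],[0.15,0.02,-0.05],[0.15,0.02,-0.05]],"twist":[[0,0,0],[0,0,0],[0,0,0]],"hand":[1,1,1]}' >/dev/null; python3 g2.py 8.5 147;  python3 -m creep '{"linear":[[0,0,0],[0,0,0]],"twist":[[0,0,0],[0,0,0]],"hand":[1,1]}' >/dev/null; python3 g2.py 8.5 147;  python3 -m creep '{"linear":[[0,0,0],[0,0,0]],"twist":[[0,0,0],[0,0,0]],"hand":[1,1]}' >/dev/null; python3 g2.py 8.5 147
```

```text
G t 14.1 pos [0.4928 0.1482 0.1251] a 159.52 Ft 8.27 Fr -0.03 Fz 1.61
G t 14.27 pos [0.4928 0.1481 0.1252] a 159.53 Ft 7.95 Fr -0.64 Fz 0.85
G t 14.43 pos [0.4928 0.1482 0.1252] a 159.53 Ft 9.02 Fr 0.05 Fz 1.4
```

```bash

python3 -m creep '{"linear":[[0.15,0.02,0],[0.15,0.02,0],[0.15,0.02,0]],"twist":[[0,0,0],[0,0,0],[0,0,0]],"hand":[1,1,1]}' >/dev/null; python3 g2.py 8.5 147;  python3 -m creep '{"linear":[[0,0,0],[0,0,0]],"twist":[[0,0,0],[0,0,0]],"hand":[1,1]}' >/dev/null; python3 g2.py 8.5 147;  python3 -m creep '{"linear":[[0,0,0],[0,0,0]],"twist":[[0,0,0],[0,0,0]],"hand":[1,1]}' >/dev/null; python3 g2.py 8.5 147
```

```text
G t 14.68 pos [0.4934 0.1492 0.1251] a 158.86 Ft 10.02 Fr -0.3 Fz 2.93
G t 14.85 pos [0.4934 0.1492 0.1251] a 158.88 Ft 10.05 Fr 0.14 Fz 2.3
G t 15.02 pos [0.4933 0.1491 0.1251] a 158.9 Ft 9.55 Fr 0.49 Fz 1.59
```

```bash

python3 -m creep '{"linear":[[-0.5,0,0],[-1.2,0,0],[-2.0,0.3,0],[-2.5,0.5,-3],[-2.5,0.5,-7],[-2.5,0.5,-10],[-2.5,0.5,-10]],"twist":[[0,0,0],[0,0,0],[0,0,0],[0,0,0],[0,0,0],[0,0,0],[0,0,0]],"hand":[1,1,1,1,1,1,1]}' 
python3 - <<'E'
from h import *
st();
for n,b in(("side",(230,170,350,260)),("top",(215,135,335,225))):
    p,d=cams.capture(n); np.savez(f"pics/{n}6.npz",p=p,d=d); crop(p,b,6,f"pics/{n}6.png")
E
```

```text
clock: 15.6
eef_pos: [0.4919, 0.1281, 0.232]
tcp_rot: [3.134, -0.008, 1.118]
wrist_force: [1.2, 0.2, 0.3]
finger_gap: 0.003
t 15.6 pos [0.4919 0.1281 0.232 ] rpy [179.6  -0.4  64.1] F [1.19 0.19 0.33] j7 -1.02 gap 0.0
```

View pics/side6.png

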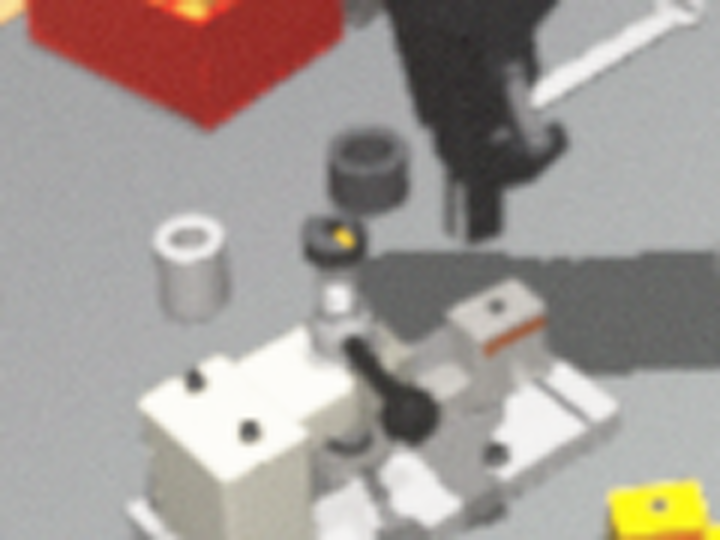

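View pics/top6.png

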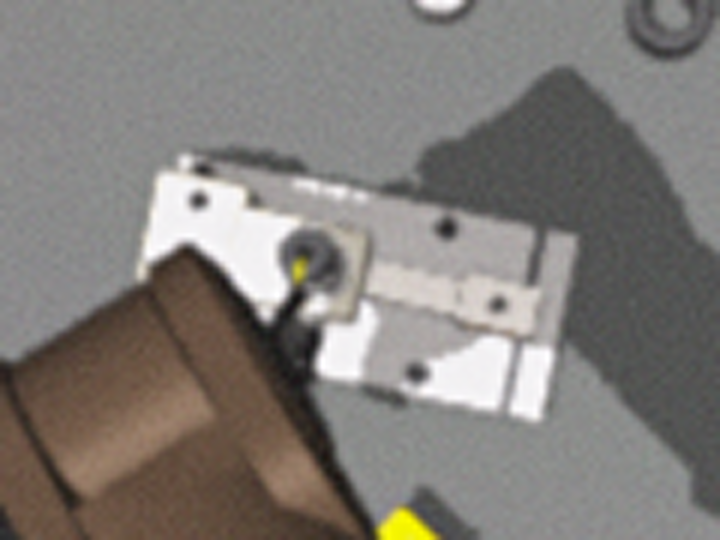

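```bash

python3 - <<'E'
from h import *
a=px2w_z("top",215+498/6,135+303/6,.07); b=px2w_z("side",230+497/6,170+306/6,.07); print(a,b)
for n in("top","side"):
    z=np.load(f"pics/{n}6.npz"); P=cloud(n,z["d"]).reshape(-1,3); P=P[z["d"].reshape(-1)>0]
    q=P[(P[:,2]>.064)&(P[:,2]<.077)&(abs(P[:,0]-.573)<.035)&(abs(P[:,1]-.025)<.04)]; rc=cv2.minAreaRect(q[:,:2].astype(np.float32)); print(n,len(q),np.round(rc[0],4),np.round(rc[1],4),round(rc[2],1),q.mean(0).round(4))
    t=P[(P[:,2]>.034)&(P[:,2]<.046)&(abs(P[:,0]-.58)<.03)&(abs(P[:,1]-.07)<.02)]; print(len(t),t.mean(0).round(4),np.polyfit(t[:,1],t[:,0],1) if len(t)>5 else 0)
    # screw axis
    h=P[(P[:,2]>.17)&(P[:,2]<.188)&(abs(P[:,0]-.588)<.02)&(abs(P[:,1]-.113)<.02)]; print("head",h.mean(0).round(4),cv2.minEnclosingCircle(h[:,:2].astype(np.float32)))
    for q in cams.spot_in("gauge_grip",n)[:4]: print(round(q["p"],2),c2w(n,q["position"]).round(4))
E
```

```text
[0.57000872 0.01265667 0.07      ] [0.57411331 0.01291913 0.07      ]
top 105 [0.5706 0.0142] [0.0429 0.0277] 76.1 [0.5704 0.014  0.0701]
67 [0.5837 0.069  0.0401] [0.24322208 0.56691247]
head [0.5881 0.1113 0.1776] ((0.5884353518486023, 0.1113944798707962), 0.014726871624588966)
0.79 [0.5757 0.0352 0.0676]
0.77 [0.4067 0.0346 0.0235]
side 112 [0.5733 0.0183] [0.0439 0.03  ] 80.1 [0.5723 0.0203 0.0715]
25 [0.5803 0.0572 0.0413] [0.11288929 0.57380891]
head [0.5881 0.1179 0.1788] ((0.5894289016723633, 0.11645758152008057), 0.014833643101155758)
0.71 [0.4168 0.056  0.0272]
0.6 [0.3319 0.2211 0.0214]
0.55 [0.5732 0.0333 0.0416]
```

```bash

python3 - <<'E'
from h import *
st();rel([(.573,.021,.21,79),(.573,.021,.10,79),(.573,.021,.028,79)])
E
```

```text
t 15.8 pos [0.4885 0.1259 0.2252] rpy [-180.    0.   64.] F [ 0.42  0.51 -0.41] j7 -1.03 gap 0.0
lin [-5.73, 12.19, 1.52] tw [-0.0, 0.0, -15.0]
lin [-5.73, 12.19, 12.52] tw [-0.0, 0.0, -15.0]
lin [-5.73, 12.2, 19.72] tw [-0.0, 0.0, -15.0]
```

```bash

python3 -m creep '{"linear":[[-2,4,0],[-4,8,0],[-5.7,12.2,1.5],[-5.7,12.2,1.5],[-5.7,12.2,5],[-5.7,12.2,9],[-5.7,12.2,12.5],[-5.7,12.2,12.5],[-5.7,12.2,12.5],[-5.7,12.2,12.5]],"twist":[[0,0,-5],[0,0,-10],[0,0,-15],[0,0,-15],[0,0,-15],[0,0,-15],[0,0,-15],[0,0,-15],[0,0,-15],[0,0,-15]],"hand":[-1,-1,-1,-1,-1,-1,-1,-1,-1,-1]}' 60
python3 - <<'E'
from h import *
st();rel([(.573,.021,.028,79)])
p,d=cams.capture("side"); crop(p,(230,170,350,260),6,"pics/side7.png")
p,d=cams.capture("top"); crop(p,(225,145,335,225),6,"pics/top7.png")
E
```

```text
clock: 16.63
eef_pos: [0.574, 0.0221, 0.1019]
tcp_rot: [3.141, -0.001, 1.38]
wrist_force: [0.9, -0.7, -0.2]
finger_gap: 1.003
t 16.63 pos [0.574  0.0221 0.1019] rpy [180.   -0.   79.1] F [ 0.92 -0.7  -0.2 ] j7 -0.67 gap 1.0
lin [-0.13, -0.08, 7.39] tw [0.0, -0.0, 0.1]
```

View pics/side7.png

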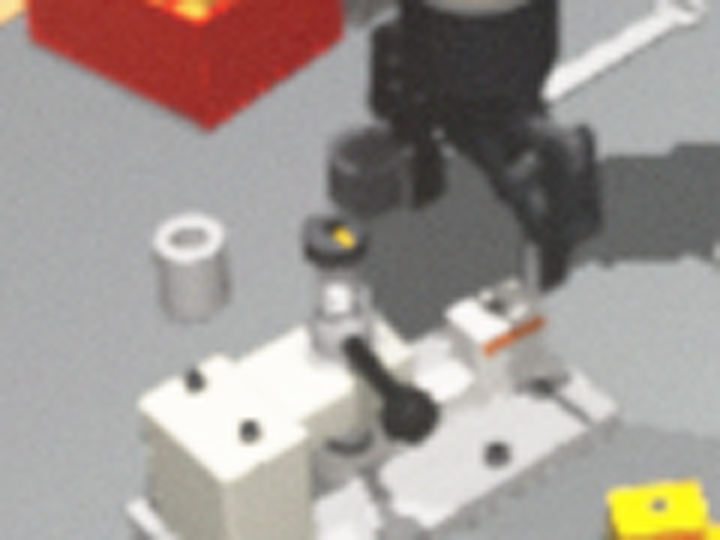

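View pics/top7.png

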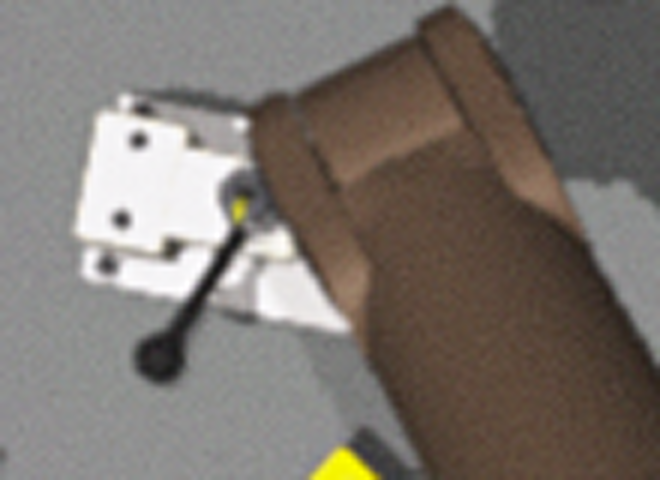

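```bash

python3 -m creep '{"linear":[[-0.1,-0.1,3],[-0.1,-0.1,6],[-0.1,-0.1,7.2],[-0.1,-0.1,7.2],[-0.1,-0.1,7.2],[-0.1,-0.1,7.2]],"twist":[[0,0,0],[0,0,0],[0,0,0],[0,0,0],[0,0,0],[0,0,0]],"hand":[-1,-1,-1,-1,-1,-1]}' 60
python3 - <<'E'
from h import *
st()
p,d=cams.capture("side"); crop(p,(230,170,350,260),6,"pics/side8.png")
E
```

```text
clock: 17.23
eef_pos: [0.5736, 0.0211, 0.0307]
tcp_rot: [3.139, -0.001, 1.38]
wrist_force: [-0.0, 0.3, -0.6]
finger_gap: 1.001
t 17.23 pos [0.5736 0.0211 0.0307] rpy [179.9  -0.   79. ] F [-0.01  0.33 -0.62] j7 -0.74 gap 1.0
```

View pics/side8.png

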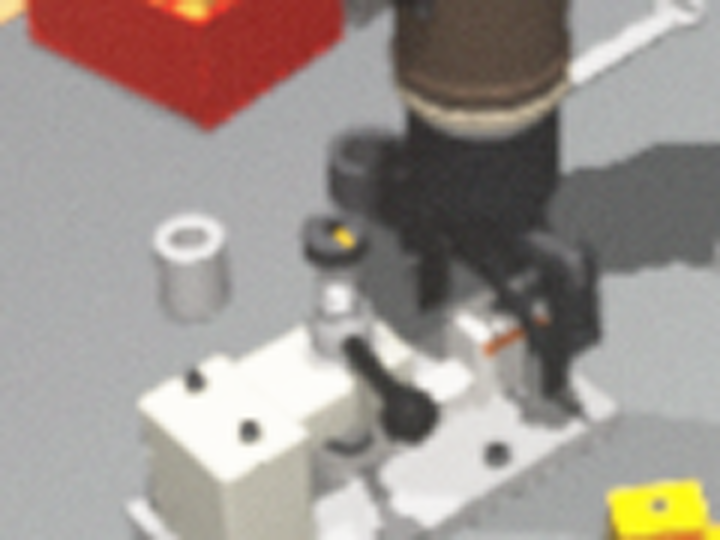

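```bash

python3 -m creep '{"linear":[[0,0,0],[0,0,0],[0,0,0],[0,0,0],[0,0,0],[0,0,0],[0,0,0],[0,0,0]],"twist":[[0,0,0],[0,0,0],[0,0,0],[0,0,0],[0,0,0],[0,0,0],[0,0,0],[0,0,0]],"hand":[0,0.2,1,1,1,1,1,1]}' 60
python3 - <<'E'
from h import *
st()
p,d=cams.capture("side"); crop(p,(230,170,350,260),6,"pics/side9.png")
E
```

```text
clock: 17.95
eef_pos: [0.5726, 0.0206, 0.0292]
tcp_rot: [3.141, -0.0, 1.379]
wrist_force: [-0.4, -1.2, 6.0]
finger_gap: 0.322
t 17.95 pos [0.5726 0.0206 0.0292] rpy [180.  -0.  79.] F [-0.37 -1.23  5.99] j7 -0.74 gap 0.32
```

View pics/side9.png

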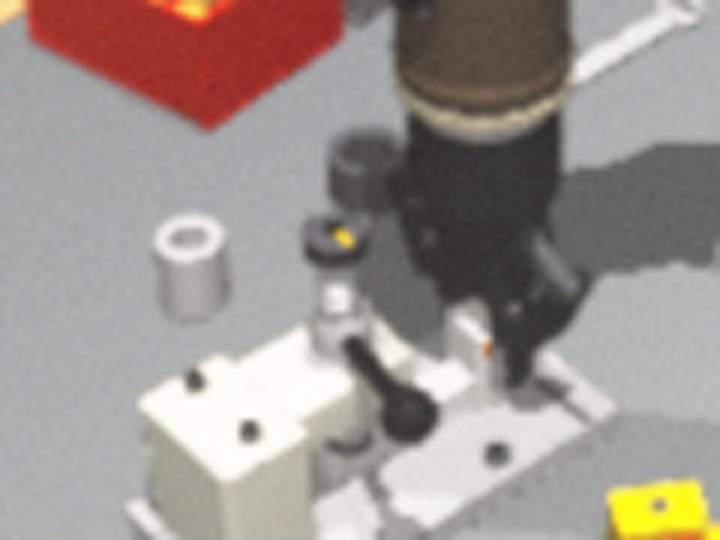

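```bash

python3 -m creep '{"linear":[[-0.3,0,-0.02],[-1,0,-0.02],[-2,0,-0.02],[-3,0,-0.02],[-4,0,-0.02],[-5,0,-0.02],[-6,0,-0.02],[-7,0,-0.02],[-8,0,-0.02],[-8,0,-0.02]],"twist":[[0,0,0],[0,0,0],[0,0,0],[0,0,0],[0,0,0],[0,0,0],[0,0,0],[0,0,0],[0,0,0],[0,0,0]],"hand":[1,1,1,1,1,1,1,1,1,1]}' 80
python3 - <<'E'
from h import *
st()
p,d=cams.capture("side"); crop(p,(230,170,350,260),6,"pics/side10.png")
E
```

```text
clock: 18.83
eef_pos: [0.5564, -0.0617, 0.0289]
tcp_rot: [-3.141, 0.002, 1.376]
wrist_force: [-1.8, -5.3, 10.5]
finger_gap: 0.319
t 18.83 pos [ 0.5564 -0.0617  0.0289] rpy [-1.80e+02  1.00e-01  7.89e+01] F [-1.78 -5.28 10.48] j7 -0.61 gap 0.32
```

View pics/side10.png

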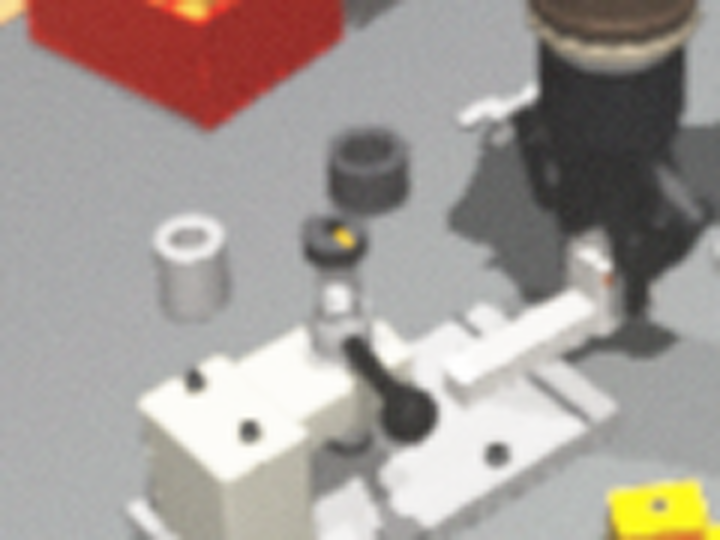

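```bash

python3 -m creep '{"linear":[[-0.5,0,-0.5],[-0.5,0,-1.5],[-0.5,0,-3],[-0.5,0,-5],[-0.5,0,-8],[-0.5,0,-9],[-0.5,0,-9]],"twist":[[0,0,0],[0,0,0],[0,0,0],[0,0,0],[0,0,0],[0,0,0],[0,0,0]],"hand":[1,1,1,1,1,1,1]}' 80
python3 - <<'E'
from h import *
st(); rel([(.5205,-.2826,.11,101.3)])
p,d=cams.capture("side"); crop(p,(270,150,400,250),6,"pics/side11.png")
E
```

```text
clock: 19.47
eef_pos: [0.5574, -0.0632, 0.1216]
tcp_rot: [3.137, 0.0, 1.379]
wrist_force: [0.5, 0.2, -2.6]
finger_gap: 0.316
t 19.47 pos [ 0.5574 -0.0632  0.1216] rpy [179.8   0.   79. ] F [ 0.5   0.24 -2.65] j7 -0.51 gap 0.32
lin [-22.24, 0.55, 1.17] tw [0.2, 0.0, -22.3]
```

View pics/side11.png

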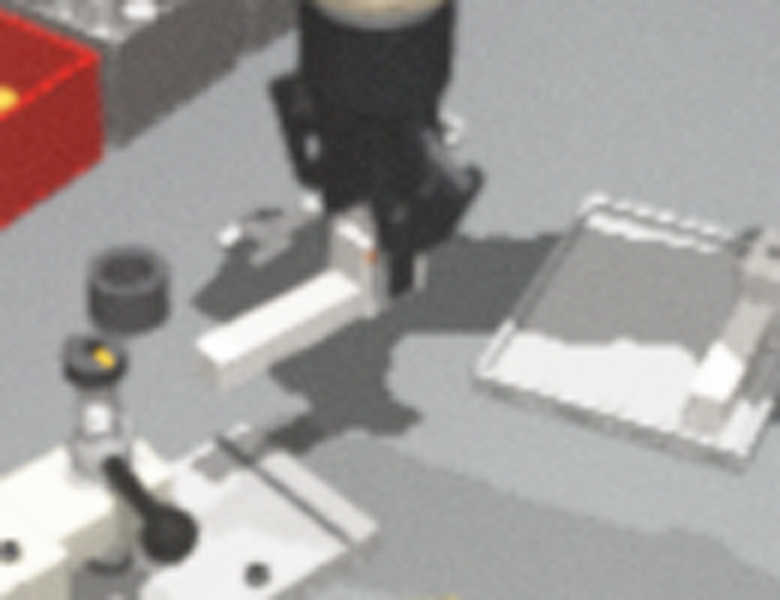

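```bash

python3 -m creep '{"linear":[[-2,0,0],[-5,0.1,0],[-8,0.2,0],[-11,0.2,0],[-14,0.3,0],[-17,0.4,0],[-20,0.5,0.5],[-22.2,0.5,1.2],[-22.2,0.5,1.2],[-22.2,0.5,1.2]],"twist":[[0,0,-3],[0,0,-6],[0,0,-9],[0,0,-12],[0,0,-15],[0,0,-18],[0,0,-20],[0,0,-22],[0,0,-22.3],[0,0,-22.3]],"hand":[1,1,1,1,1,1,1,1,1,1]}' 80
python3 - <<'E'
from h import *
p,d=cams.capture("side"); np.savez("pics/side12.npz",p=p,d=d); crop(p,(320,130,440,240),6,"pics/side12.png")
p,d=cams.capture("top"); np.savez("pics/top12.npz",p=p,d=d);crop(p,(330,160,430,250),6,"pics/top12.png")
st(); rel([(.5205,-.2826,.06,101.3)])
E
```

```text
clock: 20.35
eef_pos: [0.5165, -0.2833, 0.1044]
tcp_rot: [-3.138, -0.002, 1.766]
wrist_force: [0.6, 1.5, -1.4]
finger_gap: 0.319
t 20.45 pos [ 0.5182 -0.2806  0.1058] rpy [-1.799e+02 -1.000e-01  1.014e+02] F [-0.27  0.53 -2.09] j7 0.21 gap 0.32
lin [-0.25, 0.19, 4.58] tw [-0.1, -0.1, 0.1]
```

View pics/side12.png

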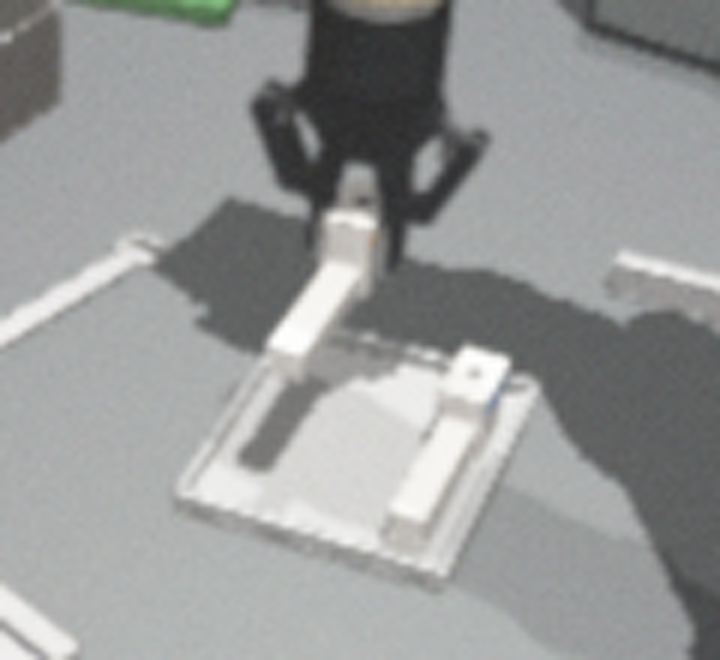

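View pics/top12.png

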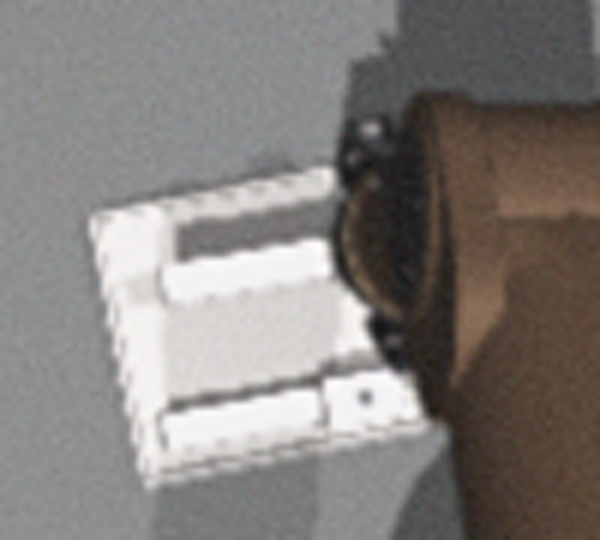

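```bash

python3 - <<'E'
from h import *
for n in("top","side"):
    z=np.load(f"pics/{n}12.npz"); P=cloud(n,z["d"]).reshape(-1,3); P=P[z["d"].reshape(-1)>0]
    T=np.array([.4805,-.256]);u=np.array([-.196,.981]);v=np.array([-.981,-.196])
    Q=np.c_[(P[:,:2]-T)@u,(P[:,:2]-T)@v,P[:,2]]
    q=Q[(Q[:,2]>.08)&(Q[:,2]<.135)&(Q[:,0]>-.015)&(Q[:,0]<.09)&(abs(Q[:,1]+.03)<.04)]
    print(n,len(q),q.min(0).round(4),q.max(0).round(4),np.median(q,0).round(4)); print("z slope",np.polyfit(q[:,0],q[:,2],1))
    for lo in(-.01,.01,.03,.05): 
        s=q[(q[:,0]>lo)&(q[:,0]<lo+.02)]; print(lo,np.median(s,0).round(4),len(s))
E
```

```text
top 174 [-0.015  -0.0426  0.0971] [ 0.0739 -0.0212  0.1258] [ 0.0301 -0.0318  0.1155]
z slope [-0.02186717  0.11618671]
-0.01 [-0.0004 -0.0304  0.1153] 36
0.01 [ 0.0191 -0.0322  0.1162] 40
0.03 [ 0.0399 -0.0312  0.1148] 37
0.05 [ 0.0597 -0.0321  0.116 ] 38
side 168 [-0.015  -0.0457  0.0977] [ 0.0774 -0.0204  0.1345] [ 0.0368 -0.0322  0.1165]
z slope [-0.07324468  0.1173336 ]
-0.01 [ 0.0014 -0.0313  0.1166] 31
0.01 [ 0.0214 -0.0301  0.1171] 30
0.03 [ 0.0396 -0.0322  0.1173] 25
0.05 [ 0.0594 -0.0305  0.1171] 34
```

```bash

python3 -m creep '{"linear":[[-0.1,0.1,2],[-0.2,0.2,4],[-0.2,0.2,6],[-0.2,0.2,7.5],[-0.2,0.2,8.2],[-0.2,0.2,8.2],[-0.2,0.2,8.2],[-0.2,0.2,8.2]],"twist":[[0,0,0],[0,0,0],[0,0,0],[0,0,0],[0,0,0],[0,0,0],[0,0,0],[0,0,0]],"hand":[1,1,1,1,1,1,1,1]}' 80
python3 - <<'E'
from h import *
p,d=cams.capture("side"); crop(p,(320,130,440,240),6,"pics/side13.png")
st()
E
```

```text
clock: 21.12
eef_pos: [0.5221, -0.283, 0.026]
tcp_rot: [3.14, 0.001, 1.769]
wrist_force: [0.5, -0.6, -1.8]
finger_gap: 0.325
t 21.17 pos [ 0.522  -0.2832  0.0261] rpy [1.799e+02 1.000e-01 1.014e+02] F [ 0.51 -0.06 -2.14] j7 0.13 gap 0.32
```

View pics/side13.png

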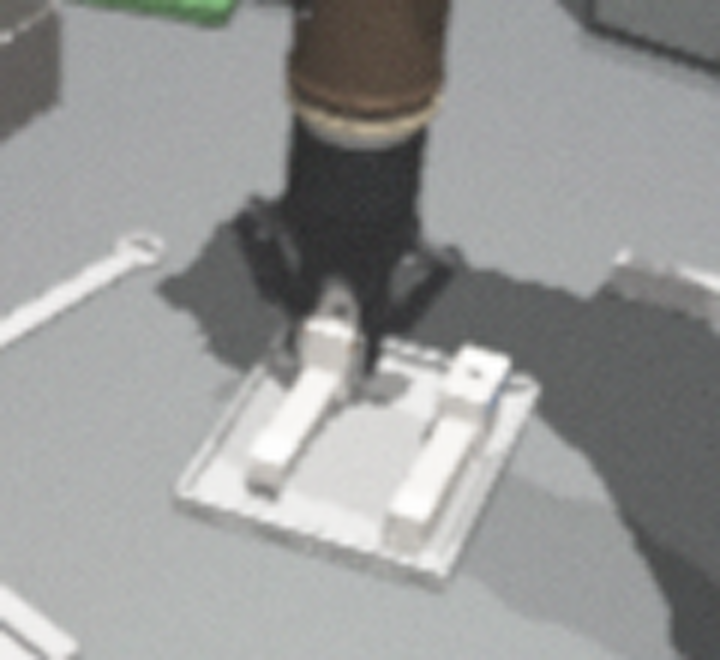

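```bash

python3 -m creep '{"linear":[[0,0,0.3],[0,0,0.6],[0,0,0.8],[0,0,0.9],[0,0,0.9],[0,0,0.9]],"twist":[[0,0,0],[0,0,0],[0,0,0],[0,0,0],[0,0,0],[0,0,0]],"hand":[1,1,1,1,1,1]}' >/dev/null; python3 -c "
from h import *
st()"; python3 -m creep '{"linear":[[0,0,0.1],[0,0,0.2],[0,0,0.2]],"twist":[[0,0,0],[0,0,0],[0,0,0]],"hand":[1,1,1]}'
```

```text
t 21.67 pos [ 0.5211 -0.2834  0.0159] rpy [-180.    -0.   101.3] F [-1.01  0.04 -2.28] j7 0.13 gap 0.32
clock: 21.92
eef_pos: [0.5213, -0.2833, 0.0143]
tcp_rot: [3.141, 0.0, 1.769]
wrist_force: [-1.6, 1.0, 1.9]
finger_gap: 0.322
```

```bash

python3 -m creep '{"linear":[[0,0,0],[0,0,0],[0,0,0],[0,0,0],[0,0,0],[0,0,0]],"twist":[[0,0,0],[0,0,0],[0,0,0],[0,0,0],[0,0,0],[0,0,0]],"hand":[0.2,0.1,0,-0.1,-0.1,-0.1]}'
python3 -m creep '{"linear":[[0,0,-1],[0,0,-3],[0,0,-6],[0,0,-10],[0,0,-14],[0,0,-18],[0,0,-18]],"twist":[[0,0,0],[0,0,0],[0,0,0],[0,0,0],[0,0,0],[0,0,0],[0,0,0]],"hand":[-0.1,-0.1,-0.1,-0.1,-0.1,-0.1,-0.1]}'
python3 -m creep '{"linear":[[-3,0,0],[-7,0,0],[-11,0,0],[-15,0,0],[-15,0,0],[-15,0,0]],"twist":[[0,0,0],[0,0,0],[0,0,0],[0,0,0],[0,0,0],[0,0,0]],"hand":[-0.1,-0.1,-0.1,-0.1,-0.1,-0.1]}'
python3 - <<'E'
from h import *
p,d=cams.capture("side"); np.savez("pics/side14.npz",p=p,d=d); crop(p,(230,140,430,290),4,"pics/side14.png")
p,d=cams.capture("top"); np.savez("pics/top14.npz",p=p,d=d);crop(p,(225,120,425,260),4,"pics/top14.png")
st()
for n in("top","side"):
    z=np.load(f"pics/{n}14.npz"); P=cloud(n,z["d"]).reshape(-1,3); P=P[z["d"].reshape(-1)>0]
    T=np.array([.4805,-.256]);u=np.array([-.196,.981]);v=np.array([-.981,-.196])
    Q=np.c_[(P[:,:2]-T)@u,(P[:,:2]-T)@v,P[:,2]]
    for k,lo,hi in(("grip",.045,.065),("tongue",.019,.031)):
        q=Q[(Q[:,2]>lo)&(Q[:,2]<hi)&(abs(Q[:,0])<.09)&(abs(Q[:,1]+.035)<.03)]
        print(n,k,len(q),q.min(0).round(3),q.max(0).round(3),np.median(q[:,2]).round(4))
        if k=="tongue": print("slope",np.polyfit(q[:,0],q[:,2],1))
E
```

```text
clock: 22.42
eef_pos: [0.5212, -0.2834, 0.014]
tcp_rot: [3.142, 0.0, 1.769]
wrist_force: [0.4, -0.3, -0.1]
finger_gap: 0.556
clock: 23.0
eef_pos: [0.5252, -0.2836, 0.203]
tcp_rot: [3.132, 0.007, 1.769]
wrist_force: [2.0, 0.5, 0.0]
finger_gap: 0.55
clock: 23.5
eef_pos: [0.5498, -0.4332, 0.1936]
tcp_rot: [-3.141, -0.0, 1.765]
wrist_force: [0.3, 1.8, 1.0]
finger_gap: 0.55
t 23.6 pos [ 0.5509 -0.4293  0.1943] rpy [ 1.800e+02 -1.000e-01  1.014e+02] F [-0.57  0.63 -0.17] j7 0.47 gap 0.55
top grip 109 [-0.063 -0.048  0.045] [-0.018 -0.02   0.065] 0.0549
top tongue 157 [-0.09  -0.052  0.019] [ 0.071 -0.01   0.031] 0.0255
slope [0.01562963 0.02508875]
side grip 86 [-0.062 -0.052  0.045] [-0.016 -0.024  0.061] 0.0563
side tongue 135 [-0.089 -0.05   0.019] [ 0.077 -0.009  0.031] 0.0271
slope [0.01458979 0.02600527]
```

View pics/side14.png

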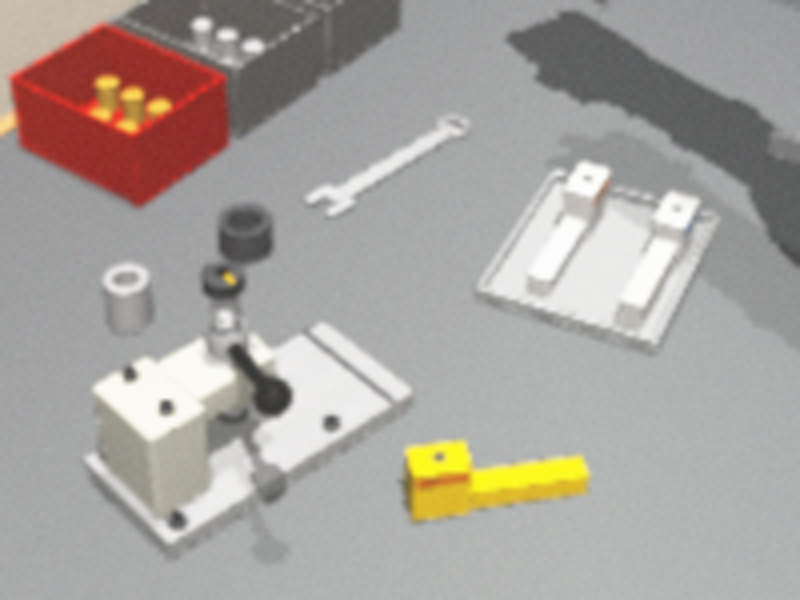

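View pics/top14.png

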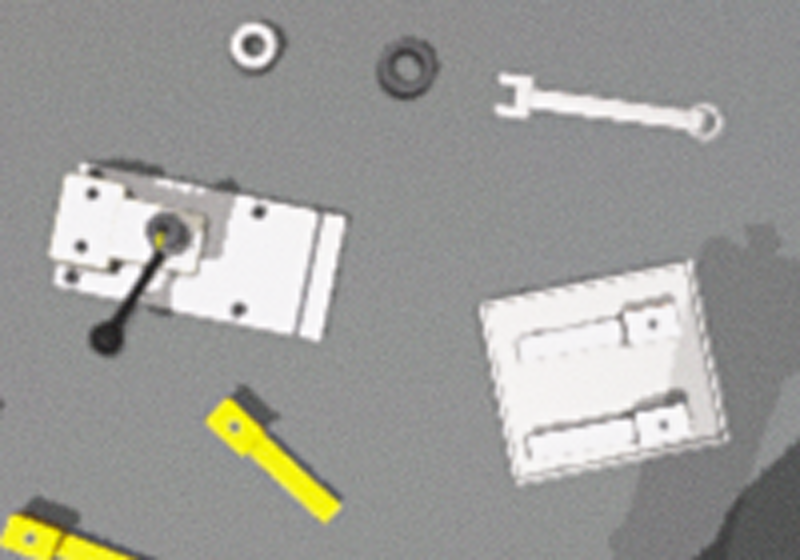

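```bash

python3 - <<'E'
from h import *
b=px2w_z("top",225+107/4,120+338/4,.143)[:2]-[.5885,.1114]; print("lever",np.hypot(*b),np.degrees(np.arctan2(b[1],b[0])))
st(); print(order.close_job())
E
```

```text
lever 0.09537153656844609 151.93100236499592
t 23.6 pos [ 0.5509 -0.4293  0.1943] rpy [ 1.800e+02 -1.000e-01  1.014e+02] F [-0.57  0.63 -0.17] j7 0.47 gap 0.55
the job is handed in; nothing more can be done
None
```

The jam nut is seated and nipped up, and the orange-banded gauge stands in the tray beside the blue-banded one. I handed the job in at 23.6 s; no verdict was reported.

- **Nut:** I pushed the ball clockwise with the shut fingers for nearly a full turn (about 340°), against a drag of about 3 N. The stop felt hard: the last step added about 1.3 N per mm. The wrist reading held at 9.6 to 10 N at the ball. Its zero drifts by roughly 0.5 N, so the true force may have been nearer 10.5 N, still within 8 to 12 N. Downward force on the ball during the nip stayed under 4 N.
- **Screw:** The yellow witness mark is where it was in both camera views. The lever stayed put when released, pointing about 73° from the bracket's +x.
- **Gauge:** I drew it 80 mm straight out along the base plate, which put the tongue clear of the arm, then lifted it. I lowered it in small steps until the wrist force showed contact. Afterwards it stood upright and level: grip top at 55 to 56 mm, about 35 mm from the tray's centre on the free -y side.
- **Everything else:** Nothing else appears to have moved, and the gripper was clear of everything when I handed in.
- **Disagreements and gaps:** The two cameras differed by up to 6 mm in y on the same objects, so I averaged them and felt for contact. I judged the nut's seating by force and did not measure its height, because depth readings are only good to about 2 mm.

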